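# Load the tile stencil jig and index it under the airbrush

## Task

Load the stencil jig for spraying: pull up the index plunger, draw the carriage out to the loading station and let the plunger drop into its hole, then lift the stencil straight up off its locating pins without cocking it and lay it flat on the middle of the rubber mat. Put every bisque tile from the ware board flat into a pocket of the nest, one to a pocket, fit the stencil back over the pins fully home, then pull the plunger, push the carriage back to the spraying station and let the plunger lock it there. Leave the glaze jars, the rolling pin and the cutter ring where they are.

Things in the scene. Friction and masses are not known exactly. Their poses are not given: they have to be found in the camera images.
- jig: the stencil-spraying slide, fixed to the table: grey base 340 mm deep (x) by 200 mm wide, two steel rails along its x, airbrush gantry at its rear end (two posts at x +170, y +-160 mm, rail at 235 mm height, airbrush nozzle at x +108, 165 mm up). Origin: centre of its underside on the table (z = 0); its +x points from the loading end (towards the robot) to the airbrush end
- carriage (a joint): travel (m) of the aluminium carriage along the jig's rails: 0 = spraying station, rear index hole under the pin; 0.120 = loading station, front index hole under the pin; it grows as the carriage comes towards the robot (jig's -x). End stops 4 mm past either hole. It slides with about 2 N friction and stays where left; the 9 mm pin has 1.5 mm of play either way in its hole
- plunger (a joint): lift (m) of the spring index plunger on the carriage: 0 = pin fully home in an index hole, 0.011 = pin resting on the index strip between the holes, 0.016 = top stop. The pin is clear of the hole above 0.011. Spring pushes it down with about 5 N at 0 and 8 N at 0.016
- index_knob (a point): centre of the plunger's black knob with a red top, 30 mm across and 24 mm tall (12 mm above and below this point), on the carriage's front tongue, 88 mm in front (jig's -x) of the nest's centre line; pulls straight up. Below it a 22 mm wide barrel; tongue's top face 28 mm below this point when the pin is home. Axes as the jig
- pocket_left (a point): centre of the floor of the left (jig's +y) of three white nest pockets in a row along the jig's y on the carriage, 65 mm square inside, walls 8 mm tall, open in the middle of the front and the back side (46 mm wide) for fingers; axes as the jig. Pocket centres 68 mm apart
- pocket_middle (a point): the same for the middle pocket
- pocket_right (a point): the same for the right (jig's -y) pocket
- stencil_seat (a point): centre of the stencil's home on the carriage, at the height of the two end blocks it rests on (12 mm above the pocket floors); two upright steel locating pins, 10 mm thick, 34 mm tall above the blocks with 6 mm tapered tips, stand at y +-115 mm from this point; axes as the jig
- stencil_handle (a point): centre of the black bridge handle of the stencil plate (loose, 0.45 kg): bar 14 mm thick (plate's x), 100 mm long (plate's y), 14 mm tall, 45 mm above the plate's underside, bar underside 38 mm above the plate underside, free space below it save at two posts 12 mm wide at y +-34 mm. Plate: blue frame 100 mm (x) by 256 mm (y), 6 mm thick, brass stencil sheets; two bushes 14 mm deep with 13 mm holes at y +-115 mm go over the locating pins, either way round. Underside is flat
- mat: black rubber mat 290 mm (its x) by 160 mm (y), 3 mm thick, fixed to the table at one side of the jig (either side): the parking place for the stencil. Origin: centre of its underside
- ware_board: plywood board 290 mm (its x) by 160 mm, 6 mm thick, fixed, on the other side of the jig, with the bisque tiles on it. Origin: centre of its underside
- tile1_centre (a point): centre of a terracotta-coloured bisque tile, 60 by 60 by 10 mm, 75 g, lying flat on the ware board at the start; its x and y axes are square to its edges. Two or three tiles are there; the absent ones read None
- tile2_centre (a point): centre of a terracotta-coloured bisque tile, 60 by 60 by 10 mm, 75 g, lying flat on the ware board at the start; its x and y axes are square to its edges. Two or three tiles are there; the absent ones read None
- tile3_centre (a point): centre of a terracotta-coloured bisque tile, 60 by 60 by 10 mm, 75 g, lying flat on the ware board at the start; its x and y axes are square to its edges. Two or three tiles are there; the absent ones read None
- glaze_jar_blue: bystander: jar of glaze 60 mm across, 55 mm tall, blue cap; origin at the centre of its base
- glaze_jar_green: bystander: jar of glaze 60 mm across, 55 mm tall, green cap; origin at the centre of its base
- rolling_pin: bystander: wooden rolling pin 300 mm long, 48 mm thick, lying; origin underneath its middle
- tile_cutter: bystander: round steel cutter ring 72 mm across, 25 mm tall; origin at the centre of its underside
Not all that is in view belongs to the job. Leave any grey or yellow look-alike of the part that bears tile2_centre alone.

How it is judged:
By the outcome, as a careful person would: the job done as asked, in the order asked, and still so for the second after the job is handed in, with the robot touching nothing.
Of tile1, tile2, tile3 only 2 to 3 are there at a start; the rules pass over those that are not, and their reading is None.
At some moment in a run one of tile1, tile2, tile3 may be knocked a few centimetres aside while the robot is not near it.
Once in a run the grip may slacken for a moment while it holds something.
It also fails if it takes over 210 s, if anything falls off the work surface, if the arm or the gripper's body presses on something with over 40 N, if the wrist force passes 120 N, or if a joint passes its speed limit or range.

## Robot

A 6-joint arm with a two-finger parallel gripper is mounted at the origin on the work surface. World frame = base frame: x ahead of the robot, y to its left, z up, the work surface at z = 0. Lengths are in m, angles in rad, forces in N, time in s.
With the tool pointing down it reaches from about 0.3 to 0.775 m from the base axis. Payload 14.6 kg.
Tool frame: the origin (TCP) lies midway between the tips of the shut fingers; the grasp point (between the pads) lies 19 mm behind it (ctrl.pinch_z is the distance from the TCP to the grasp point, in m); z points along the fingers, y is the line along which they close (so a half turn about z gives the same grasp; the last joint's range is limited). The gripper opens to 94 mm and grips with 3 to 60 N. Pads are 16 mm wide; open, the fingers measure 119 mm over their backs; the gripper's body (75 mm by 177 mm) begins 78 mm behind the grasp point.
Start: joints at [1.139, 0.3, 1.521, -0, 1.321, -0.067], TCP at [0.196, 0.514, 0.183] pointing down, gripper open.
Joint ranges: [-3.03, 3.03], [-0.79, 2.21], [0.23, 2.52], [-1.04, 4.18], [0, 3.07], [-2.55, 2.55]. Speed limits (rad/s): [2.22, 2.22, 2.57, 3.14, 3.14, 3.14].

## Interface

Orientations are given as [roll, pitch, yaw] about the fixed x, y, z axes, in that order (R = Rz(yaw) Ry(pitch) Rx(roll)).
In Python, from station import ctrl gives the robot as it stands.
- The arm moves only by the tool jog_arm, never from a script. Its argument "motion" is a list of rows, each a list of 7 numbers: the shift along the tool's x, y, z in m, then the turn, a rotation vector about the tool's x, y, z in rad, then the opening, from -1 (shut) to 1 (fully open). In form: [[tx, ty, tz, rx, ry, rz, gripper], ...]. A call has 1 to 5 rows; each row shifts and turns the commanded pose from where the row before left it, along the tool's axes as they then stand; what a row does not reach is not made up. A row lasts 1/10 s, in which the tool goes at most 50 mm and 8.59 degrees, less where a joint would pass 70% of its speed; a pose out of reach is approached as far as the arm can. A call is refused whole if a number of a shift passes 0.05 or a number of a turn 0.15, either way. A call with a gripper value outside its range is refused whole. The fingers move at their own pace and stop on an object; "squeeze" is the grip in N (left out, the last holds). Time passes only in rows, so rows that do not move let the fingers close. It gives the time, the measured TCP pose, the force, the opening and the grip force at its end, in the units of the state.
- ctrl.get_obs(): the state, without advancing time (a new reading comes with each control period).
- ctrl.camera(name): name is "scene" or "top"; returns the picture (384x512x3 uint8, red, green, blue); there is no depth.
- ctrl.camera_model(name): a dict with "intrinsics" (3x3 intrinsics, pixels), "rvec" (rotation vector, rad) and "tvec" (3), from world to camera coordinates, as OpenCV has them. Camera axes: x right, y down, z forward; pixel columns grow to the right and rows downward; lengths in m; the calibration is good to about 2 mm. A picture is of the moment at which its call begins. camera_model takes no time and is no camera call.
- ctrl.hand_in(): hands the job in; it is judged then, once.
The state is a dict: "time_s": time; "qpos": joint angles; "joint_vel": joint speeds; "tau": joint torques, N m; "ee_pos": TCP position; "eef_rot": TCP orientation; "force": force on the tool from outside, world axes, zero at the start; "moment": the same for the moment, N m; "grip_width": finger opening in m; "grip_force": force on a finger pad.
Only numpy, scipy, OpenCV 4.12 (cv2) and the standard library are available. Lean on these libraries where they do the work, as an engineer would, in place of code of your own. Each camera call takes 0.05 s, during which the arm holds its last target. There are 200 camera calls.

## Working session

There is one attempt and no reset: what is moved stays moved. The work goes in short steps, Python scripts to look and compute and a tool call to move; the robot and the scene stay as the last step left them, time stands still between calls to the robot, and variables do not carry over. Pictures are saved under pics/ and viewed, at most 14 in all, crops included, and the job is handed in when it is done.

Besides the shell and the picture viewer there is one more tool, called after "Emit:" as name(argument=value, ...), one argument or row to a line, values as JSON. jog_arm: Moves the arm, as the interface text tells. Its arguments: {"type":"object","properties":{"motion":{"type":"array"},"squeeze":{"type":"number"}},"required":["motion"]}

```bash
mkdir -p pics; ls; python3 - <<'E'
from station import ctrl
import cv2
for n in("scene","top"):
    cv2.imwrite(f"pics/{n}0.png",ctrl.camera(n)[:,:,::-1]); 
    m=ctrl.camera_model(n); print(n,m)
print(ctrl.get_obs(), ctrl.pinch_z)
E
```

```text
pics
scene {'intrinsics': array([[371.92543977,   0.        , 258.20694986],
       [  0.        , 371.92543977, 189.83649388],
       [  0.        ,   0.        ,   1.        ]]), 'rvec': array([ 0.98459974,  2.62554379, -0.85845803]), 'tvec': array([ 0.41649329, -0.23933102,  1.49007495])}
top {'intrinsics': array([[359.33767131,   0.        , 255.89184753],
       [  0.        , 359.33767131, 190.614346  ],
       [  0.        ,   0.        ,   1.        ]]), 'rvec': array([ 2.18470229, -2.16658369,  0.11597761]), 'tvec': array([-0.01014013,  0.56597126,  1.27730075])}
{'time_s': 0.1, 'qpos': array([ 1.13935449e+00,  3.00396328e-01,  1.52151974e+00, -1.04269813e-05,
        1.32070805e+00, -6.66044367e-02]), 'joint_vel': array([ 0.00066765, -0.00209563, -0.00153668, -0.00033069, -0.00034457,
        0.00223337]), 'tau': array([ 2.20018235e-03, -5.32640290e+01, -3.53287268e+01,  7.10348622e-02,
        2.34081689e-02, -7.52117899e-05]), 'ee_pos': array([0.19613656, 0.51355849, 0.18215331]), 'eef_rot': array([-3.14056280e+00, -5.85718810e-05,  2.77675781e+00]), 'force': array([0.17061299, 1.08949273, 0.18906932]), 'moment': array([-0.01159978,  0.02080402,  0.05670814]), 'grip_force': 0.0, 'grip_width': 0.09408317030986661} 0.0188
```

View pics/scene0.png

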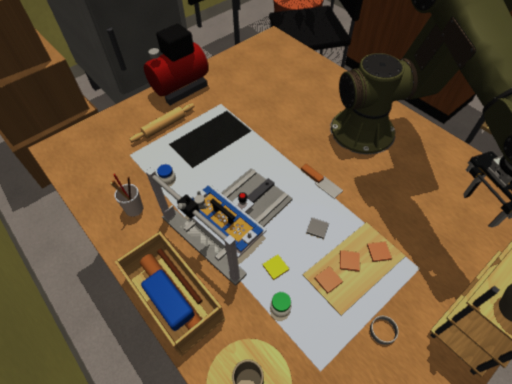

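View pics/top0.png

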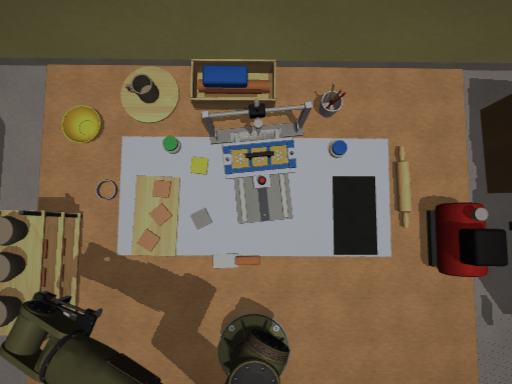

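```bash
cat > h.py <<'E'
import numpy as np, cv2
from station import ctrl
def cam(n):
    m=ctrl.camera_model(n); R=cv2.Rodrigues(m["rvec"])[0]; t=np.asarray(m["tvec"]).ravel()
    return m["intrinsics"],R,t
def ray(n,p):
    K,R,t=cam(n); d=R.T@np.linalg.inv(K)@np.array([p[0],p[1],1.]); return -R.T@t,d/np.linalg.norm(d)
def onz(n,p,z):
    o,d=ray(n,p); return o+d*(z-o[2])/d[2]
def tri(ps,pt):
    P=[];A=np.zeros((3,3));b=np.zeros(3)
    for n,p in(("scene",ps),("top",pt)):
        o,d=ray(n,p); M=np.eye(3)-np.outer(d,d); A+=M; b+=M@o
    return np.linalg.solve(A,b)
def proj(n,X):
    K,R,t=cam(n); q=K@(R@np.asarray(X,float)+t); return q[:2]/q[2]
def hsv(im): return cv2.cvtColor(im,cv2.COLOR_RGB2HSV)
def blobs(mask,amin=15):
    n,l,s,c=cv2.connectedComponentsWithStats(mask.astype(np.uint8),connectivity=4)
    return [(c[i].round(2),int(s[i,4]),cv2.minAreaRect(np.argwhere(l==i)[:,::-1].astype(np.float32)),i) for i in range(1,n) if s[i,4]>=amin],l
E
python3 - <<'E'
from h import *
for n,(a,b,c,d) in(("scene",(150,110,420,310)),("top",(110,90,400,270))):
    im=cv2.imread(f"pics/{n}0.png")
    k=min(800/(c-a),600/(d-b)); print(k)
    cv2.imwrite(f"pics/{n}0c.png",cv2.resize(im[b:d,a:c],None,fx=k,fy=k,interpolation=cv2.INTER_CUBIC))
    H=hsv(im[:,:,::-1]);h,s,v=[H[...,i].astype(int) for i in range(3)]
    red=(((h<6)|(h>174))&(s>150)&(v>90)); terr=(h>=4)&(h<=16)&(s>110)&(v>130); blue=(h>100)&(h<115)&(s>150)&(v>90); blk=v<40; yel=(h>14)&(h<28)&(s>60)&(v>150)
    for nm,m in(("red",red),("terr",terr),("blue",blue),("blk",blk)):
        for bl in blobs(m,12 if nm!="red" else 4)[0]:
            if a<bl[0][0]<c and b<bl[0][1]<d and bl[1]<4000: print(n,nm,bl[0],bl[1],[np.round(x,1) for x in bl[2]])
E
```

```text
2.962962962962963
scene red [241.88 194.83] 24 [array([241.5, 195. ]), array([4., 5.]), np.float64(90.0)]
scene terr [168.13 202.3 ] 23 [array([167.6, 201.9]), array([8.2, 3. ]), np.float64(53.1)]
scene terr [180.71 243.47] 400 [array([180.8, 243.8]), array([41.6, 10.6]), np.float64(42.9)]
scene terr [379.2  250.49] 334 [array([379.3, 250.6]), array([22.3, 18.2]), np.float64(69.0)]
scene terr [349.53 259.65] 353 [array([349.5, 259.5]), array([20.6, 17.9]), np.float64(5.2)]
scene terr [214.57 275.57] 400 [array([214.3, 275.3]), array([40.3, 11.3]), np.float64(45.0)]
scene terr [328.18 278.78] 392 [array([328.1, 278.7]), array([21.7, 19.2]), np.float64(49.4)]
scene blue [164.14 169.85] 120 [array([164.5, 170. ]), array([10., 13.]), np.float64(90.0)]
scene blue [234.29 210.24] 283 [array([231.8, 210.9]), array([70.7,  8.6]), np.float64(38.8)]
scene blue [208.82 215.91] 22 [array([209.4, 216.3]), array([4.5, 7.6]), np.float64(63.4)]
scene blue [223.29 228.5 ] 24 [array([222.8, 227.4]), array([6.3, 7.2]), np.float64(26.6)]
scene blue [240.65 245.1 ] 72 [array([240.3, 244.3]), array([9.2, 
[... 1256 characters left out ...]
6] 251 [array([147.8, 240.1]), array([15.6, 16.5]), np.float64(35.0)]
top blue [257.69 145.7 ] 274 [array([258.3, 147.3]), array([ 7.8, 69.4]), np.float64(84.3)]
top blue [339.37 147.12] 145 [array([339.5, 147. ]), array([12., 13.]), np.float64(90.0)]
top blue [260.56 167.12] 297 [array([260.1, 164.3]), array([10.9, 69.5]), np.float64(84.6)]
top blk [141.42  97.58] 12 [array([141.5,  97.5]), array([7.1, 1.4]), np.float64(45.0)]
top blk [256.69 110.76] 192 [array([256., 111.]), array([14., 16.]), np.float64(90.0)]
top blk [259.36 154.4 ] 90 [array([259.5, 154.9]), array([ 5.2, 27.1]), np.float64(86.8)]
top blk [354.31 215.1 ] 3220 [array([354.5, 215. ]), array([76.8, 42. ]), np.float64(88.9)]
```

View pics/scene0c.png

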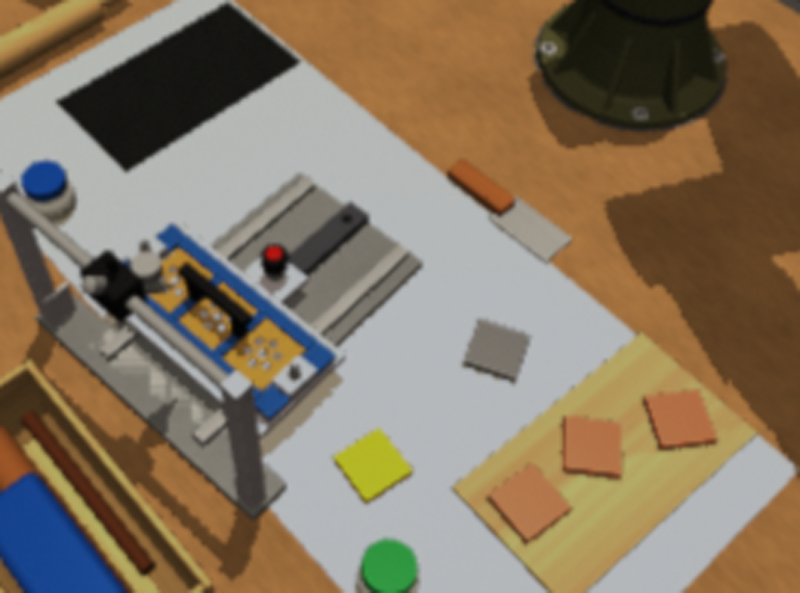

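View pics/top0c.png

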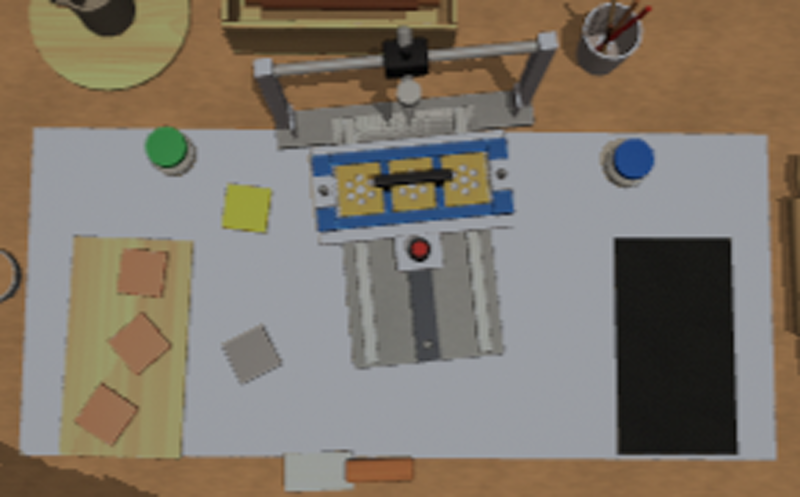

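```bash
python3 - <<'E'
from h import *
T=cv2.imread("pics/top0.png")[:,:,::-1];S=cv2.imread("pics/scene0.png")[:,:,::-1]
k=tri((241.88,194.83),(261.73,179.77));print("knobtop",k, [proj(n,k).round(2) for n in("scene","top")])
hd=tri((222.41,211.07),(259.36,154.4));print("handle",hd,[proj(n,hd).round(2) for n in("scene","top")])
for a,b in(((379.2,250.49),(147.67,240.06)),((349.53,259.65),(159.81,214.14)),((328.18,278.78),(160.89,188.37))):
    t=tri(a,b);print("tile",t,[proj(n,t).round(2) for n in("scene","top")],"onz top",onz("top",b,.016),"scene",onz("scene",a,.016))
    # edges angle
H=hsv(T);h,s,v=[H[...,i].astype(int) for i in range(3)]
terr=(h>=4)&(h<=16)&(s>110)&(v>130)
bl,l=blobs(terr,200)
for c,a,r,i in bl:
    if c[0]<170:
        bx=cv2.boxPoints(r); P=np.array([onz("top",p,.016) for p in bx]); e=np.diff(P[[0,1,2,3,0]],axis=0)
        print("tile yaw",c,[round(float(np.degrees(np.arctan2(x[1],x[0]))%90),1) for x in e],[round(float(np.linalg.norm(x)),4) for x in e])
blk=v<40
bl,l=blobs(blk,1000)
for c,a,r,i in bl:
    if c[0]>300 and c[0]<400:
        P=np.array([onz("top",p,.003) for p in cv2.boxPoints(r)]);print("mat",P.mean(0),P[:,:2].round(3).tolist())
# stencil blue: edge lines, top view, plate top height z?
blue=(h>100)&(h<115)&(s>120)&(v>60)
ys,xs=np.where(blue&(np.indices(h.shape)[0]>130)&(np.indices(h.shape)[0]<180)&(np.indices(h.shape)[1]<310))
up=[];lo=[]
for x in range(226,293):
    y=ys[xs==x]
    if len(y): up.append((x,y.min()));lo.append((x,y.max()))
for z in(.07,):
  for L in(up,lo):
    L=np.array(L);f=np.polyfit(L[:,0],L[:,1],1,w=None);r=L[:,1]-np.polyval(f,L[:,0]);L=L[abs(r)<1.2];f=np.polyfit(L[:,0],L[:,1],1)
    A=onz("top",(226,np.polyval(f,226)),z);B=onz("top",(293,np.polyval(f,293)),z);d=A-B;print("edge",A,B,np.degrees(np.arctan2(-d[0],d[1])))
hb=np.argwhere(blobs(v<40,50)[1]==blobs(v<40,50)[1][154,259])[:,::-1]
vx=cv2.fitLine(hb.astype(np.float32),cv2.DIST_L2,0,.01,.01).ravel();A=onz("top",vx[2:]-vx[:2]*10,hd[2]);B=onz("top",vx[2:]+vx[:2]*10,hd[2]);d=A-B;print("handle dir",A,B,np.degrees(np.arctan2(-d[0],d[1])))
E
```

```text
knobtop [ 0.59881605 -0.02505161  0.0832419 ] [array([241.9 , 194.83]), array([261.74, 179.76])]
handle [ 0.68683044 -0.01538047  0.08781073] [array([222.11, 211.03]), array([259.17, 154.6 ])]
tile [0.38467355 0.38302941 0.01668981] [array([379.21, 250.49]), array([147.67, 240.06])] onz top [0.38463298 0.38324432 0.016     ] scene [0.38427854 0.38291151 0.016     ]
tile [0.47809221 0.34267923 0.01696266] [array([349.45, 259.65]), array([159.76, 214.18])] onz top [0.47826638 0.34274038 0.016     ] scene [0.4774387  0.34266576 0.016     ]
tile [0.57239998 0.34189683 0.01612801] [array([328.2 , 278.78]), array([160.91, 188.36])] onz top [0.57236959 0.34198323 0.016     ] scene [0.57239477 0.34182288 0.016     ]
tile yaw [102.01 140.  ] [53.6, 49.7, 51.3, 51.6] [0.7888, 0.6678, 0.7669, 0.6357]
tile yaw [160.89 188.37] [85.7, 84.1, 85.5, 84.1] [0.0591, 0.0571, 0.0591, 0.0568]
tile yaw [159.81 214.14] [41.0, 41.0, 40.8, 41.2] [0.0569, 0.057, 0.0567, 0.0568]
tile yaw [147.67 240.06] [56.5, 56.1, 56.3, 56.2] [0.0582, 0.0567, 0.0581, 0.0565]
tile yaw [127.18 326.67] [59.4, 58.8, 57.5, 59.2] [0.2024, 0.5041, 0.1991, 0.4972]
mat [ 0.48280586 -0.36965106  0.003     ] [[0.622, -0.291], [0.626, -0.448], [0.344, -0.447], [0.339, -0.293]]
edge [0.71835676 0.10238352 0.07      ] [ 0.7437021  -0.13595063  0.07      ] 6.070233851299866
edge [0.62429535 0.10088233 0.07      ] [ 0.64966416 -0.1357446   0.07      ] 6.119314102304809
handle dir [0.68396319 0.01877665 0.08781073] [ 0.69111681 -0.05085586  0.08781073] 5.865644649984921
```

Emit:
jog_arm(
  motion=[
    [0,0,0,0,0,-0.118,0.2],
    [0,0,0,0,0,-0.118,0.2],
    [0,0,0,0,0,-0.118,0.2],
    [0,0,0,0,0,-0.117,0.2],
  ],
)

```text
time_s: 0.5
ee_pos: [0.1961, 0.5136, 0.1823]
eef_rot: [-3.141, -0.0, -3.03]
force: [0.3, 0.6, -0.4]
grip_width: 0.0653
grip_force: 0.0
```

Emit:
jog_arm(
  motion=[
    [-0.0245,-0.041,0,0,0,0,0.2],
    [-0.0245,-0.041,0,0,0,0,0.2],
    [-0.0245,-0.041,0,0,0,0,0.2],
    [-0.0245,-0.041,0,0,0,0,0.2],
    [-0.0245,-0.041,0,0,0,0,0.2],
  ],
)

```text
time_s: 1.0
ee_pos: [0.3404, 0.3212, 0.1825]
eef_rot: [-3.141, -0.0, -3.035]
force: [0.9, 1.0, 0.5]
grip_width: 0.0561
grip_force: 0.0
```

Emit:
jog_arm(
  motion=[
    [-0.0245,-0.041,0,0,0,0,0.2],
    [-0.0245,-0.041,0,0,0,0,0.2],
    [-0.0245,-0.041,0,0,0,0,0.2],
    [-0.0245,-0.041,0,0,0,0,0.2],
    [-0.0245,-0.041,0,0,0,0,0.2],
  ],
)

```text
time_s: 1.5
ee_pos: [0.4841, 0.1302, 0.1826]
eef_rot: [-3.142, -0.0, -3.035]
force: [0.2, -0.0, -0.4]
grip_width: 0.0566
grip_force: 0.0
```

Emit:
jog_arm(
  motion=[
    [-0.0245,-0.041,0,0,0,0,0.2],
    [-0.0245,-0.041,0,0,0,0,0.2],
    [-0.0245,-0.041,0,0,0,0,0.2],
    [-0.0245,-0.041,0,0,0,0,0.2],
    [0,0,0,0,0,0,0.2],
  ],
)

```text
time_s: 2.0
ee_pos: [0.5996, -0.0248, 0.1812]
eef_rot: [-3.141, -0.001, -3.04]
force: [-0.3, 0.1, -0.6]
grip_width: 0.0566
grip_force: 0.0
```

Emit:
jog_arm(
  motion=[
    [0.001,0,0.045,0,0,0,0.2],
    [0,0,0.045,0,0,0,0.2],
    [0,0,0.02,0,0,0,0.2],
    [0,0,0.018,0,0,0,0.2],
    [0,0,0,0,0,0,0.2],
  ],
)

```text
time_s: 2.5
ee_pos: [0.5954, -0.0201, 0.0521]
eef_rot: [3.141, -0.005, -3.035]
force: [0.2, 0.3, -0.1]
grip_width: 0.0564
grip_force: 0.0
```

Emit:
jog_arm(
  motion=[
    [0,0,0,0,0,0,-1],
    [0,0,0,0,0,0,-1],
    [0,0,0,0,0,0,-1],
    [0,0,0,0,0,0,-1],
    [0,0,0,0,0,0,-1],
  ],
  squeeze=30,
)

```text
time_s: 3.0
ee_pos: [0.5982, -0.0228, 0.0563]
eef_rot: [-3.138, 0.003, -3.036]
force: [1.8, 8.2, 14.1]
grip_width: 0.0203
grip_force: 9.3
```

Emit:
jog_arm(
  motion=[
    [0,0,0,0,0,0,-1],
  ],
)

```text
time_s: 3.1
ee_pos: [0.599, -0.0214, 0.0573]
eef_rot: [-3.14, 0.005, -3.036]
force: [0.5, -0.1, 13.1]
grip_width: 0.0117
grip_force: 6.3
```

```bash
python3 - <<'E'
from h import *
o=ctrl.get_obs();print({k:np.round(o[k],4) for k in("ee_pos","eef_rot","force","moment","grip_width","grip_force")})
for n,X in(("scene",o["ee_pos"]),("top",o["ee_pos"])):
    im=ctrl.camera(n)[:,:,::-1];p=proj(n,X).astype(int);c=im[p[1]-50:p[1]+50,p[0]-65:p[0]+65]
    cv2.imwrite(f"pics/k_{n}.png",cv2.resize(c,None,fx=4,fy=4,interpolation=cv2.INTER_CUBIC))
a=cv2.imread("pics/k_scene.png");b=cv2.imread("pics/k_top.png");cv2.imwrite("pics/k.png",cv2.resize(np.hstack([a,b]),(800,308)))
E
```

```text
{'ee_pos': array([ 0.599 , -0.0214,  0.0573]), 'eef_rot': array([-3.1401,  0.0053, -3.0358]), 'force': array([ 0.5292, -0.0966, 13.0839]), 'moment': array([0.0227, 0.043 , 0.0724]), 'grip_width': np.float64(0.0117), 'grip_force': np.float64(6.2824)}
```

View pics/k.png

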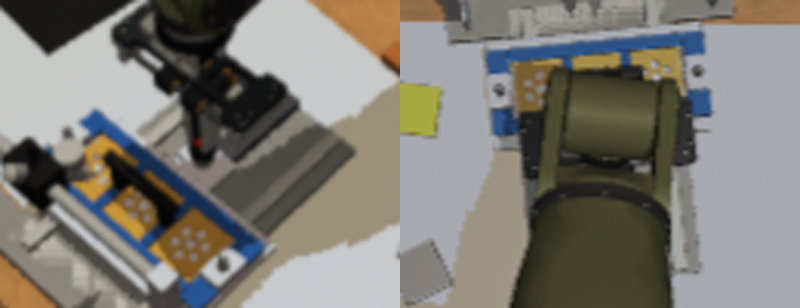

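Emit:
jog_arm(
  motion=[
    [0,0,0,0,0,0,0.2],
    [0,0,0,0,0,0,0.2],
    [0,0,0,0,0,0,0.2],
  ],
)

```text
time_s: 3.5
ee_pos: [0.5986, -0.0195, 0.0572]
eef_rot: [3.14, 0.005, -3.035]
force: [0.2, 11.5, 15.1]
grip_width: 0.0246
grip_force: 7.1
```

```bash
cat > look.py <<'E'
import sys
from h import *
# usage: look.py name cam x y z half  -> crop around the point
def crop(out,cams,X,half=45,size=(400,300)):
    o=[]
    for n in cams:
        im=ctrl.camera(n)[:,:,::-1]; p=proj(n,X)
        a=int(max(0,p[0]-half*4/3));b=int(max(0,p[1]-half));c=im[b:b+2*half,a:a+int(half*8/3)]
        o.append(cv2.resize(c,size,interpolation=cv2.INTER_CUBIC))
    cv2.imwrite(out,np.hstack(o))
E
python3 - <<'E'
from h import *
from look import crop
o=ctrl.get_obs();print({k:np.round(o[k],4) for k in("ee_pos","eef_rot","force","grip_width")})
im=ctrl.camera("scene");H=hsv(im);h,s,v=[H[...,i].astype(int) for i in range(3)]
red=(((h<6)|(h>174))&(s>150)&(v>60))
for b in blobs(red,4)[0]:
    if 200<b[0][0]<280 and 160<b[0][1]<230: print(b[0],b[1])
print(proj("scene",o["ee_pos"]),proj("scene",[.5988,-.0251,.083]),proj("scene",[.5988,-.0251,.053]))
crop("pics/k2.png",["scene"],o["ee_pos"],30,(800,600))
E
```

```text
{'ee_pos': array([ 0.5986, -0.0195,  0.0572]), 'eef_rot': array([ 3.1403,  0.0047, -3.0354]), 'force': array([ 0.195 , 11.4573, 15.0654]), 'grip_width': np.float64(0.0246)}
[241.67 195.  ] 18
[243.36100826 200.40385561] [241.89816739 194.86351865] [242.29792429 200.09622953]
```

View pics/k2.png

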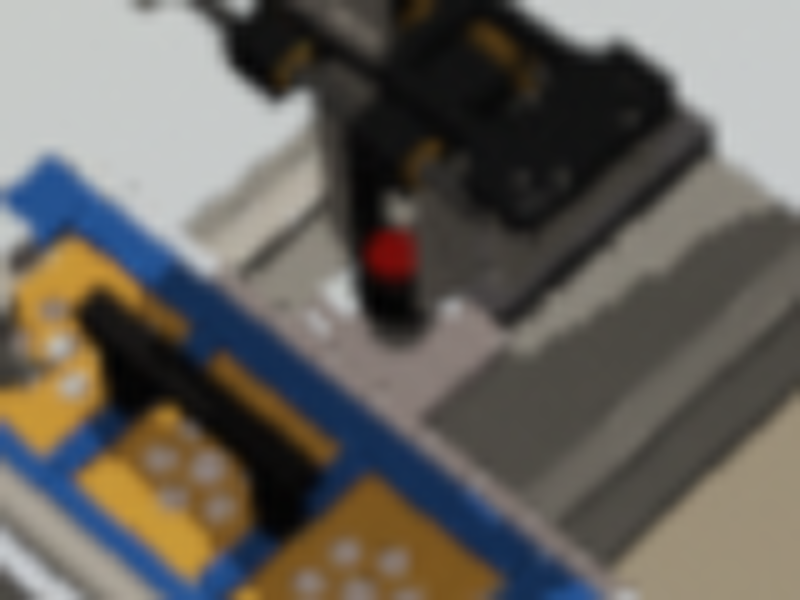

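Emit:
jog_arm(
  motion=[
    [0,0,0,0,0,0,0.2],
    [0,0,0,0,0,0,0.2],
  ],
)

```text
time_s: 3.8
ee_pos: [0.5972, -0.0207, 0.0549]
eef_rot: [-3.141, 0.0, -3.035]
force: [0.2, -1.2, -0.1]
grip_width: 0.0482
grip_force: 0.0
```

Emit:
jog_arm(
  motion=[
    [0,0,0,0,0,0,0.2],
    [0,0,0,0,0,0,0.2],
    [0,0,0,0,0,0,0.2],
  ],
)

```text
time_s: 4.1
ee_pos: [0.5971, -0.0208, 0.0545]
eef_rot: [3.142, -0.0, -3.036]
force: [-0.7, 0.7, -0.4]
grip_width: 0.0565
grip_force: 0.0
```

Emit:
jog_arm(
  motion=[
    [-0.001,-0.0045,0.004,0,0,0,0.2],
    [0,0,0,0,0,0,0.2],
    [0,0,0,0,0,0,0.2],
  ],
)

```text
time_s: 4.4
ee_pos: [0.5985, -0.0252, 0.0504]
eef_rot: [3.141, -0.0, -3.036]
force: [-0.2, 0.2, -0.1]
grip_width: 0.0564
grip_force: 0.0
```

Emit:
jog_arm(
  motion=[
    [0,0,0,0,0,0,-0.2],
    [0,0,0,0,0,0,-0.2],
    [0,0,0,0,0,0,-0.2],
  ],
  squeeze=12,
)

```text
time_s: 4.7
ee_pos: [0.5986, -0.025, 0.0507]
eef_rot: [-3.142, 0.0, -3.035]
force: [0.0, 0.0, 0.2]
grip_width: 0.0381
grip_force: 0.0
```

Emit:
jog_arm(
  motion=[
    [0,0,0,0,0,0,-0.4],
    [0,0,0,0,0,0,-0.4],
  ],
)

```text
time_s: 4.9
ee_pos: [0.5985, -0.0243, 0.0507]
eef_rot: [3.14, -0.0, -3.035]
force: [-0.8, 4.6, 0.5]
grip_width: 0.0292
grip_force: 12.0
```

```bash
python3 - <<'E'
from h import *
from look import crop
o=ctrl.get_obs();print({k:np.round(o[k],4) for k in("qpos","ee_pos","eef_rot","force","grip_width")})
crop("pics/k3.png",["scene"],o["ee_pos"]+[0,0,.03],22,(800,600))
E
```

```text
{'qpos': array([-1.0240e-01,  5.4110e-01,  1.5037e+00,  1.4000e-03,  1.0971e+00,
       -1.7800e+00]), 'ee_pos': array([ 0.5985, -0.0243,  0.0507]), 'eef_rot': array([ 3.1403, -0.    , -3.0354]), 'force': array([-0.8377,  4.6321,  0.497 ]), 'grip_width': np.float64(0.0292)}
```

View pics/k3.png

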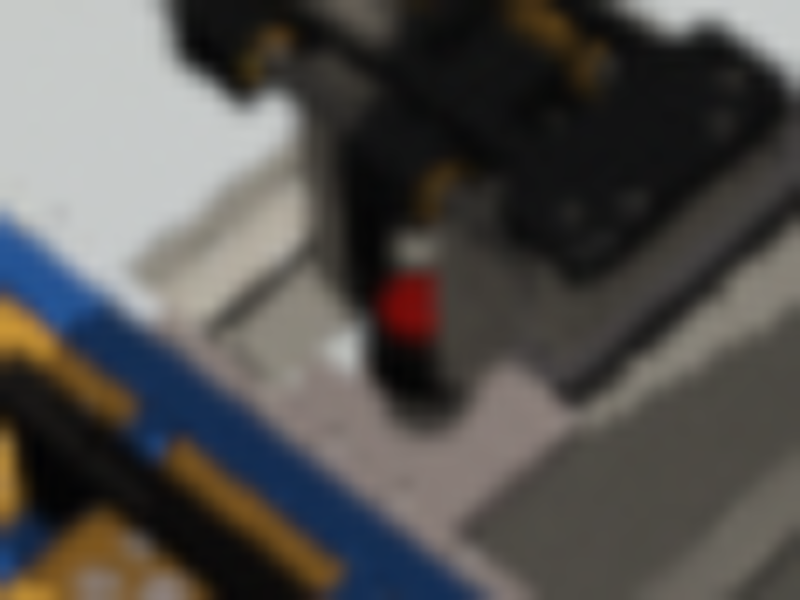

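Emit:
jog_arm(
  motion=[
    [0,0.001,0,0,0,0,-0.6],
    [0,0,0,0,0,0,-0.6],
    [0,0,-0.002,0,0,0,-0.6],
    [0,0,-0.003,0,0,0,-0.6],
  ],
  squeeze=25,
)

```text
time_s: 5.35
ee_pos: [0.5982, -0.0241, 0.0552]
eef_rot: [3.141, -0.001, -3.035]
force: [1.7, 0.6, -6.5]
grip_width: 0.0284
grip_force: 25.0
```

Emit:
jog_arm(
  motion=[
    [0,0,-0.003,0,0,0,-0.6],
    [0,0,-0.003,0,0,0,-0.6],
    [0,0,-0.003,0,0,0,-0.6],
    [0,0,0,0,0,0,-0.6],
  ],
)

```text
time_s: 5.75
ee_pos: [0.5983, -0.0241, 0.0648]
eef_rot: [3.142, -0.0, -3.035]
force: [0.5, -0.3, -7.8]
grip_width: 0.0284
grip_force: 25.0
```

Emit:
jog_arm(
  motion=[
    [0.005,0,0,0,0,0,-0.6],
    [0.01,0,0,0,0,0,-0.6],
    [0.015,0,0,0,0,0,-0.6],
    [0.015,0,0,0,0,0,-0.6],
    [0.015,0,0,0,0,0,-0.6],
  ],
)

```text
time_s: 6.25
ee_pos: [0.5382, -0.0305, 0.0647]
eef_rot: [-3.141, 0.001, -3.035]
force: [3.5, 0.4, -7.8]
grip_width: 0.0279
grip_force: 25.0
```

Emit:
jog_arm(
  motion=[
    [0.015,0,0,0,0,0,-0.6],
    [0.015,0,0,0,0,0,-0.6],
    [0.015,0,0,0,0,0,-0.6],
    [0.007,0,0,0,0,0,-0.6],
    [0,0,0,0,0,0,-0.6],
  ],
)

```text
time_s: 6.75
ee_pos: [0.4861, -0.0361, 0.0646]
eef_rot: [3.142, -0.001, -3.036]
force: [-2.1, 0.4, -8.1]
grip_width: 0.0282
grip_force: 25.0
```

Emit:
jog_arm(
  motion=[
    [0.004,0,0,0,0,0,-0.6],
    [0.003,0,0,0,0,0,-0.6],
    [0,0,0,0,0,0,-0.6],
    [0,0,0.003,0,0,0,-0.6],
    [0,0,0.003,0,0,0,-0.6],
  ],
)

```text
time_s: 7.25
ee_pos: [0.4801, -0.0367, 0.0583]
eef_rot: [3.142, -0.0, -3.035]
force: [-0.8, -0.1, -7.1]
grip_width: 0.0283
grip_force: 25.0
```

Emit:
jog_arm(
  motion=[
    [0,0,0.002,0,0,0,-0.6],
    [0,0,0.002,0,0,0,-0.6],
    [0,0,0,0,0,0,-0.6],
  ],
)

```text
time_s: 7.55
ee_pos: [0.4801, -0.0367, 0.0544]
eef_rot: [3.142, -0.0, -3.035]
force: [-1.4, -0.3, -6.1]
grip_width: 0.0284
grip_force: 25.0
```

Emit:
jog_arm(
  motion=[
    [0,0,0.002,0,0,0,-0.6],
    [0,0,0.0015,0,0,0,-0.6],
    [0,0,0,0,0,0,-0.6],
    [0,0,0,0,0,0,0.3],
    [0,0,0,0,0,0,0.3],
  ],
)

```text
time_s: 8.05
ee_pos: [0.4808, -0.0368, 0.0517]
eef_rot: [-3.141, 0.002, -3.035]
force: [0.5, -0.3, -0.4]
grip_width: 0.0413
grip_force: 0.0
```

Emit:
jog_arm(
  motion=[
    [0,0,0,0,0,0,0.3],
    [0,0,0,0,0,0,0.3],
    [0,0,-0.03,0,0,0,0.3],
    [0,0,-0.04,0,0,0,0.3],
    [0,0,-0.04,0,0,0,0.3],
  ],
)

```text
time_s: 8.55
ee_pos: [0.4799, -0.0367, 0.1626]
eef_rot: [3.141, -0.0, -3.035]
force: [-0.4, -0.1, -0.3]
grip_width: 0.061
grip_force: 0.0
```

Emit:
jog_arm(
  motion=[
    [0,0,-0.02,0,0,0.15,0.1],
    [0.04,0,0,0,0,0.15,0.1],
    [0.04,0,0,0,0,0.15,0.1],
    [0.04,0,0,0,0,0.15,0.1],
    [0,0,0,0,0,0.15,0.1],
  ],
)

```text
time_s: 9.05
ee_pos: [0.3606, -0.0129, 0.1815]
eef_rot: [3.141, 0.001, 2.492]
force: [0.9, -0.7, 2.3]
grip_width: 0.0517
grip_force: 0.0
```

Emit:
jog_arm(
  motion=[
    [0,0,0,0,0,0.15,0.1],
    [0,0,0,0,0,0.15,0.1],
    [0,0,0,0,0,0.15,0.1],
    [0,0,0,0,0,0.15,0.1],
    [0,0,0,0,0,0.15,0.1],
  ],
)

```text
time_s: 9.55
ee_pos: [0.3634, -0.0138, 0.1814]
eef_rot: [3.141, 0.0, 1.742]
force: [-0.7, -0.4, -0.2]
grip_width: 0.0517
grip_force: 0.0
```

```bash
python3 - <<'E'
from h import *
o=ctrl.get_obs();print({k:np.round(o[k],4) for k in("ee_pos","eef_rot","force","grip_width")})
for n in("scene","top"): cv2.imwrite(f"pics/{n}1.png",ctrl.camera(n)[:,:,::-1])
a=cv2.imread("pics/scene1.png")[120:320,150:420];b=cv2.imread("pics/top1.png")[100:300,120:390]
cv2.imwrite("pics/b1.png",cv2.resize(np.hstack([a,b]),(800,296),interpolation=cv2.INTER_CUBIC))
E
```

```text
{'ee_pos': array([ 0.3634, -0.0138,  0.1814]), 'eef_rot': array([3.1410e+00, 2.0000e-04, 1.7416e+00]), 'force': array([-0.682 , -0.3585, -0.2272]), 'grip_width': np.float64(0.0517)}
```

View pics/b1.png

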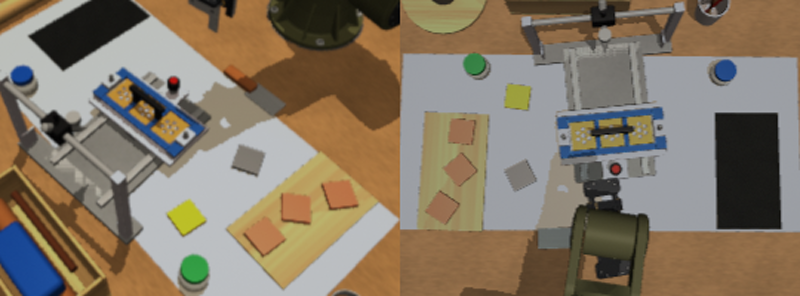

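```bash
cat > meas.py <<'E'
from h import *
def hmask(im): 
    H=hsv(im);return [H[...,i].astype(int) for i in range(3)]
def near(mask,p,r,amin):
    return [b for b in blobs(mask,amin)[0] if np.hypot(*(b[0]-p))<r]
def meas(files=None,guess=(.569,-.028,.09)):
    out={}
    for n in("scene","top"):
        im=cv2.imread(files[n])[:,:,::-1] if files else ctrl.camera(n)
        h,s,v=hmask(im);red=(((h<6)|(h>174))&(s>150)&(v>60))
        g=proj(n,guess)
        out[n]=dict(red=[(b[0],b[1]) for b in near(red,g,60,4)],blk=[(b[0],b[1],[np.round(x,1) for x in b[2]]) for b in near(v<40,g,25,30)],im=im)
    return out
E
python3 - <<'E'
from meas import *
m=meas(dict(scene="pics/scene1.png",top="pics/top1.png"))
for n in m: print(n,m[n]["red"],m[n]["blk"])
T=m["top"]["im"];h,s,v=hmask(T);blue=(h>100)&(h<115)&(s>120)&(v>60)
bl,l=blobs(blue,150);print([(b[0],b[1]) for b in bl])
g=proj("top",(.569,-.028,.05))
M=np.zeros_like(blue)
for b in bl:
    if np.hypot(*(b[0]-g))<30: M|=(l==b[3])
r=cv2.minAreaRect(np.argwhere(M)[:,::-1].astype(np.float32));print(r)
for z in(.05,):
    P=np.array([onz("top",p,z) for p in cv2.boxPoints(r)]);print(P.mean(0),P.round(3).tolist())
E
```

```text
scene [(array([266.61, 174.22]), 23)] [(array([248.97, 188.14]), 160, [array([248.1, 188.8]), array([28.1,  9.2]), np.float64(38.7)])]
top [(array([265.09, 213.78]), 23)] []
[(array([224.51,  74.06]), 831), (array([339.36, 147.25]), 157), (array([261.28, 178.5 ]), 340), (array([263.3 , 199.98]), 361)]
((262.4237365722656, 189.37835693359375), (27.4202880859375, 71.15147399902344), 84.47245788574219)
[ 0.56869383 -0.02874052  0.05      ] [[0.604, 0.103, 0.05], [0.631, -0.151, 0.05], [0.533, -0.16, 0.05], [0.506, 0.092, 0.05]]
```

Emit:
jog_arm(
  motion=[
    [0,0,0,0,0,0.064,0.1],
    [-0.007,0.04,0,0,0,0,0.1],
    [-0.007,0.04,0,0,0,0,0.1],
    [-0.007,0.04,0,0,0,0,0.1],
    [-0.007,0.04,0,0,0,0,0.1],
  ],
)

```text
time_s: 10.15
ee_pos: [0.5271, -0.0236, 0.1811]
eef_rot: [3.141, 0.0, 1.689]
force: [-0.7, 0.4, 1.3]
grip_width: 0.0516
grip_force: 0.0
```

Emit:
jog_arm(
  motion=[
    [-0.0073,0.0417,0,0,0,0,0.1],
    [0,0,0,0,0,0,0.1],
    [0,0,0.03,0,0,0,0.1],
    [0,0,0.03,0,0,0,0.1],
    [0,0,0,0,0,0,0.1],
  ],
)

```text
time_s: 10.65
ee_pos: [0.5654, -0.0258, 0.1179]
eef_rot: [-3.136, -0.001, 1.687]
force: [-0.7, 0.7, 0.3]
grip_width: 0.0521
grip_force: 0.0
```

```bash
python3 - <<'E'
from h import *
o=ctrl.get_obs();print({k:np.round(o[k],4) for k in("ee_pos","eef_rot","force","grip_width")})
E
```

```text
{'ee_pos': array([ 0.5654, -0.0258,  0.1179]), 'eef_rot': array([-3.1356e+00, -1.4000e-03,  1.6874e+00]), 'force': array([-0.7058,  0.7056,  0.3373]), 'grip_width': np.float64(0.0521)}
```

Emit:
jog_arm(
  motion=[
    [-0.002,0.002,0,0,0,0.009,0.1],
    [0,0,0.015,0,0,0,0.1],
    [0,0,0.015,0,0,0,0.1],
    [0,0,0.015,0,0,0,0.1],
    [0,0,0.007,0,0,0,0.1],
  ],
)

```text
time_s: 11.15
ee_pos: [0.5704, -0.028, 0.0701]
eef_rot: [3.14, 0.0, 1.676]
force: [0.2, -0.0, -0.6]
grip_width: 0.0515
grip_force: 0.0
```

Emit:
jog_arm(
  motion=[
    [0,0,0,0,0,0,0.1],
    [0,0,0,0,0,0,0.1],
  ],
)

```text
time_s: 11.35
ee_pos: [0.5706, -0.028, 0.0706]
eef_rot: [3.14, 0.0, 1.675]
force: [0.1, 0.0, 0.2]
grip_width: 0.0517
grip_force: 0.0
```

Emit:
jog_arm(
  motion=[
    [0.0005,-0.0027,0.0045,0,0,0,0.1],
    [0,0,0,0,0,0,0.1],
    [0,0,0,0,0,0,-0.3],
    [0,0,0,0,0,0,-0.3],
    [0,0,0,0,0,0,-0.5],
  ],
  squeeze=8,
)

```text
time_s: 11.85
ee_pos: [0.5672, -0.0276, 0.0648]
eef_rot: [3.141, 0.0, 1.675]
force: [0.4, 0.4, -0.4]
grip_width: 0.0312
grip_force: 0.0
```

Emit:
jog_arm(
  motion=[
    [0,0,0,0,0,0,-0.6],
    [0,0,0,0,0,0,-0.7],
    [0,0,0,0,0,0,-0.9],
    [0,0,0,0,0,0,-1],
    [0,0,0,0,0,0,-1],
  ],
)

```text
time_s: 12.35
ee_pos: [0.5672, -0.0276, 0.0647]
eef_rot: [3.142, -0.0, 1.675]
force: [0.0, 0.6, 0.5]
grip_width: 0.0142
grip_force: 8.0
```

Emit:
jog_arm(
  motion=[
    [0,0,0,0,0,0,-1],
    [0,0,0,0,0,0,-1],
    [0,0,-0.003,0,0,0,-1],
    [0,0,-0.005,0,0,0,-1],
  ],
  squeeze=40,
)

```text
time_s: 12.75
ee_pos: [0.5666, -0.0276, 0.0721]
eef_rot: [-3.14, -0.0, 1.675]
force: [1.2, -0.4, -4.6]
grip_width: 0.0135
grip_force: 40.0
```

Emit:
jog_arm(
  motion=[
    [0,0,-0.008,0,0,0,-1],
    [0,0,-0.008,0,0,0,-1],
    [0,0,-0.008,0,0,0,-1],
    [0,0,-0.008,0,0,0,-1],
    [0,0,-0.008,0,0,0,-1],
  ],
)

```text
time_s: 13.25
ee_pos: [0.5672, -0.0276, 0.1135]
eef_rot: [3.141, 0.0, 1.675]
force: [-1.4, 0.4, -5.9]
grip_width: 0.014
grip_force: 40.0
```

Emit:
jog_arm(
  motion=[
    [0,0,-0.015,0,0,0,-1],
    [0,0,-0.02,0,0,0,-1],
    [0,0,-0.02,0,0,0,-1],
    [0,0,0,0,0,0,-1],
  ],
)

```text
time_s: 13.65
ee_pos: [0.5683, -0.0278, 0.1706]
eef_rot: [3.137, 0.001, 1.675]
force: [-0.3, 0.5, -6.2]
grip_width: 0.0132
grip_force: 40.0
```

Emit:
jog_arm(
  motion=[
    [0,0,0,0,0,0.06,-1],
    [0,0,0,0,0,0.12,-1],
    [0,0,0,0,0,0.12,-1],
    [0,0,0,0,0,0.12,-1],
    [0,0,0,0,0,0.12,-1],
  ],
)

```text
time_s: 14.15
ee_pos: [0.5668, -0.0276, 0.1665]
eef_rot: [-3.14, 0.0, 1.13]
force: [-0.4, -0.8, -5.3]
grip_width: 0.0137
grip_force: 40.0
```

Emit:
jog_arm(
  motion=[
    [0,0,0,0,0,0.12,-1],
    [0,0,0,0,0,0.12,-1],
    [0,0,0,0,0,0.12,-1],
    [0,0,0,0,0,0.12,-1],
    [0,0,0,0,0,0.12,-1],
  ],
)

```text
time_s: 14.65
ee_pos: [0.5668, -0.0276, 0.1665]
eef_rot: [-3.141, 0.001, 0.53]
force: [0.4, -0.0, -5.4]
grip_width: 0.014
grip_force: 40.0
```

Emit:
jog_arm(
  motion=[
    [0,0,0,0,0,0.12,-1],
    [0,0,0,0,0,0.12,-1],
    [0,0,0,0,0,0.12,-1],
    [0,0,0,0,0,0.12,-1],
    [0,0,0,0,0,0.04,-1],
  ],
)

```text
time_s: 15.15
ee_pos: [0.5668, -0.0276, 0.1665]
eef_rot: [-3.141, 0.001, 0.01]
force: [0.1, 0.6, -5.2]
grip_width: 0.0135
grip_force: 40.0
```

Emit:
jog_arm(
  motion=[
    [0,0,0,0,0,0,-1],
    [0,0,0,0,0,0,-1],
  ],
)

```text
time_s: 15.35
ee_pos: [0.5669, -0.0276, 0.167]
eef_rot: [-3.141, 0.001, 0.016]
force: [0.4, -0.3, -5.2]
grip_width: 0.0139
grip_force: 40.0
```

Emit:
jog_arm(
  motion=[
    [-0.005,0.018,0,0,0,0,-1],
    [-0.01,0.038,0,0,0,0,-1],
    [-0.01,0.038,0,0,0,0,-1],
    [-0.01,0.038,0,0,0,0,-1],
    [-0.01,0.038,0,0,0,0,-1],
  ],
)

```text
time_s: 15.85
ee_pos: [0.5241, -0.1997, 0.1674]
eef_rot: [-3.142, 0.0, 0.016]
force: [0.5, 0.1, -5.6]
grip_width: 0.0135
grip_force: 40.0
```

Emit:
jog_arm(
  motion=[
    [-0.01,0.038,0,0,0,0,-1],
    [-0.01,0.038,0,0,0,0,-1],
    [-0.01,0.038,0,0,0,0,-1],
    [-0.0095,0.038,0,0,0,0,-1],
    [-0.005,0.018,0,0,0,0,-1],
  ],
)

```text
time_s: 16.35
ee_pos: [0.4815, -0.3716, 0.1671]
eef_rot: [3.141, 0.001, 0.014]
force: [0.0, 0.3, -5.7]
grip_width: 0.0139
grip_force: 40.0
```

Emit:
jog_arm(
  motion=[
    [0,0,0.02,0,0,0,-1],
    [0,0,0.03,0,0,0,-1],
    [0,0,0.03,0,0,0,-1],
    [0,0,0.02,0,0,0,-1],
    [0,0,0,0,0,0,-1],
  ],
)

```text
time_s: 16.85
ee_pos: [0.4815, -0.3675, 0.0645]
eef_rot: [-3.138, 0.004, 0.016]
force: [0.0, 0.3, -5.1]
grip_width: 0.0138
grip_force: 40.0
```

Emit:
jog_arm(
  motion=[
    [0,0,0.01,0,0,0,-1],
    [0,0,0.01,0,0,0,-1],
    [0,0,0.006,0,0,0,-1],
    [0,0,0.003,0,0,0,-1],
  ],
)

```text
time_s: 17.25
ee_pos: [0.4827, -0.3688, 0.0382]
eef_rot: [-3.141, 0.0, 0.015]
force: [-0.4, -0.3, -6.0]
grip_width: 0.0134
grip_force: 40.0
```

Emit:
jog_arm(
  motion=[
    [0,0,0.002,0,0,0,-1],
    [0,0,0,0,0,0,-1],
  ],
)

```text
time_s: 17.45
ee_pos: [0.4827, -0.369, 0.0367]
eef_rot: [3.142, -0.0, 0.015]
force: [0.2, 0.1, -6.5]
grip_width: 0.0135
grip_force: 40.0
```

Emit:
jog_arm(
  motion=[
    [0,0,0.002,0,0,0,-1],
    [0,0,0,0,0,0,-1],
  ],
)

```text
time_s: 17.65
ee_pos: [0.4827, -0.3689, 0.0346]
eef_rot: [3.142, -0.0, 0.015]
force: [-0.0, 0.0, -5.1]
grip_width: 0.0135
grip_force: 40.0
```

Emit:
jog_arm(
  motion=[
    [0,0,0.0015,0,0,0,-1],
    [0,0,0,0,0,0,-1],
  ],
)

```text
time_s: 17.85
ee_pos: [0.4827, -0.3689, 0.033]
eef_rot: [-3.142, 0.0, 0.015]
force: [-0.5, -0.3, -5.1]
grip_width: 0.0134
grip_force: 40.0
```

Emit:
jog_arm(
  motion=[
    [0,0,0.0015,0,0,0,-1],
    [0,0,0,0,0,0,-1],
  ],
)

```text
time_s: 18.05
ee_pos: [0.4826, -0.3689, 0.0314]
eef_rot: [-3.141, 0.0, 0.015]
force: [0.6, -0.3, -5.3]
grip_width: 0.0138
grip_force: 40.0
```

Emit:
jog_arm(
  motion=[
    [0,0,0.002,0,0,0,-1],
    [0,0,0,0,0,0,-1],
  ],
)

```text
time_s: 18.25
ee_pos: [0.4826, -0.3688, 0.0293]
eef_rot: [-3.141, 0.0, 0.015]
force: [0.7, -0.5, -5.5]
grip_width: 0.0133
grip_force: 40.0
```

Emit:
jog_arm(
  motion=[
    [0,0,0.0015,0,0,0,-1],
    [0,0,0,0,0,0,-1],
  ],
)

```text
time_s: 18.45
ee_pos: [0.4826, -0.3689, 0.0279]
eef_rot: [-3.141, 0.0, 0.015]
force: [0.6, -0.1, -6.4]
grip_width: 0.0135
grip_force: 40.0
```

Emit:
jog_arm(
  motion=[
    [0,0,0.0015,0,0,0,-1],
    [0,0,0,0,0,0,-1],
  ],
)

```text
time_s: 18.65
ee_pos: [0.4826, -0.3689, 0.0265]
eef_rot: [-3.141, 0.0, 0.015]
force: [-0.3, 0.0, -5.4]
grip_width: 0.0139
grip_force: 40.0
```

Emit:
jog_arm(
  motion=[
    [0,0,0.0015,0,0,0,-1],
    [0,0,0,0,0,0,-1],
  ],
)

```text
time_s: 18.85
ee_pos: [0.4826, -0.3689, 0.0249]
eef_rot: [-3.141, 0.0, 0.015]
force: [-0.1, -0.4, -5.9]
grip_width: 0.0139
grip_force: 40.0
```

Emit:
jog_arm(
  motion=[
    [0,0,0.0015,0,0,0,-1],
    [0,0,0,0,0,0,-1],
  ],
)

```text
time_s: 19.05
ee_pos: [0.4826, -0.3689, 0.0234]
eef_rot: [-3.141, 0.0, 0.015]
force: [0.2, -0.5, -5.1]
grip_width: 0.0138
grip_force: 40.0
```

Emit:
jog_arm(
  motion=[
    [0,0,0.0015,0,0,0,-1],
    [0,0,0,0,0,0,-1],
  ],
)

```text
time_s: 19.25
ee_pos: [0.4826, -0.3688, 0.0219]
eef_rot: [-3.141, 0.0, 0.015]
force: [0.0, 0.3, -5.0]
grip_width: 0.0137
grip_force: 40.0
```

Emit:
jog_arm(
  motion=[
    [0,0,0.0015,0,0,0,-1],
    [0,0,0,0,0,0,-1],
  ],
)

```text
time_s: 19.45
ee_pos: [0.4826, -0.3688, 0.0204]
eef_rot: [-3.141, 0.0, 0.015]
force: [-0.9, -0.3, -5.0]
grip_width: 0.0135
grip_force: 40.0
```

Emit:
jog_arm(
  motion=[
    [0,0,0.0015,0,0,0,-1],
    [0,0,0,0,0,0,-1],
  ],
)

```text
time_s: 19.65
ee_pos: [0.4826, -0.3689, 0.0189]
eef_rot: [-3.141, 0.0, 0.015]
force: [-0.3, 0.5, -5.8]
grip_width: 0.0134
grip_force: 40.0
```

Emit:
jog_arm(
  motion=[
    [0,0,0.0015,0,0,0,-1],
    [0,0,0,0,0,0,-1],
  ],
)

```text
time_s: 19.85
ee_pos: [0.4826, -0.3689, 0.0174]
eef_rot: [-3.141, 0.0, 0.015]
force: [0.4, 0.6, -5.8]
grip_width: 0.0134
grip_force: 40.0
```

```bash
python3 - <<'E'
from h import *
from look import crop
crop("pics/m1.png",["scene","top"],[.483,-.369,.02],45)
o=ctrl.get_obs();print({k:np.round(o[k],4) for k in("ee_pos","force","moment")})
E
```

```text
{'ee_pos': array([ 0.4827, -0.3689,  0.0176]), 'force': array([-0.3087,  0.0183, -5.0899]), 'moment': array([-0.0111,  0.0894, -0.0079])}
```

View pics/m1.png

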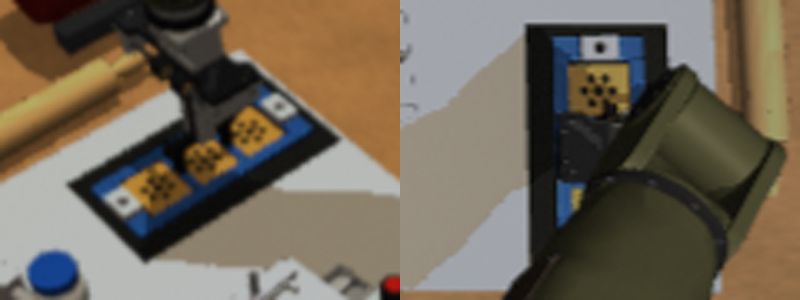

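Emit:
jog_arm(
  motion=[
    [0,0,0.001,0,0,0,-1],
    [0,0,0,0,0,0,-1],
  ],
)

```text
time_s: 20.15
ee_pos: [0.4827, -0.3689, 0.0165]
eef_rot: [-3.142, 0.0, 0.015]
force: [-0.8, -0.0, -5.0]
grip_width: 0.0134
grip_force: 40.0
```

Emit:
jog_arm(
  motion=[
    [0,0,0.001,0,0,0,-1],
    [0,0,0,0,0,0,-1],
  ],
)

```text
time_s: 20.35
ee_pos: [0.4828, -0.369, 0.0161]
eef_rot: [3.141, -0.0, 0.015]
force: [-2.9, 1.9, 2.0]
grip_width: 0.0138
grip_force: 40.0
```

Emit:
jog_arm(
  motion=[
    [0,0,0.001,0,0,0,-1],
    [0,0,0,0,0,0,-1],
  ],
)

```text
time_s: 20.55
ee_pos: [0.4828, -0.369, 0.0161]
eef_rot: [3.141, -0.0, 0.015]
force: [-6.7, 6.0, 12.3]
grip_width: 0.014
grip_force: 40.0
```

Emit:
jog_arm(
  motion=[
    [0,0,-0.0015,0,0,0,-1],
    [0,0,0,0,0,0,-1],
  ],
)

```text
time_s: 20.75
ee_pos: [0.4828, -0.369, 0.0162]
eef_rot: [3.141, -0.0, 0.015]
force: [-0.8, 0.3, 0.6]
grip_width: 0.014
grip_force: 40.0
```

Emit:
jog_arm(
  motion=[
    [0,0,0,0,0,0,0],
    [0,0,0,0,0,0,0],
    [0,0,0,0,0,0,0],
    [0,0,0,0,0,0,0],
    [0,0,0,0,0,0,0],
  ],
)

```text
time_s: 21.25
ee_pos: [0.4827, -0.369, 0.0162]
eef_rot: [3.141, -0.0, 0.015]
force: [0.3, 0.3, 1.3]
grip_width: 0.0465
grip_force: 0.0
```

```bash
python3 - <<'E'
from h import *
o=ctrl.get_obs();print({k:np.round(o[k],4) for k in("ee_pos","eef_rot","force","grip_width")})
E
```

```text
{'ee_pos': array([ 0.4827, -0.369 ,  0.0162]), 'eef_rot': array([ 3.1415e+00, -1.0000e-04,  1.4800e-02]), 'force': array([0.2609, 0.2544, 1.2973]), 'grip_width': np.float64(0.0465)}
```

Emit:
jog_arm(
  motion=[
    [0,0,-0.02,0,0,0,0],
    [0,0,-0.03,0,0,0,0],
    [0,0,-0.05,0,0,0,0],
    [0,0,-0.05,0,0,0,0],
    [0,0,0,0,0,0,0.7],
  ],
)

```text
time_s: 21.75
ee_pos: [0.4847, -0.3706, 0.1736]
eef_rot: [3.134, -0.008, 0.015]
force: [0.0, -0.3, -1.0]
grip_width: 0.052
grip_force: 0.0
```

Emit:
jog_arm(
  motion=[
    [0,-0.05,0,0,0,0,0.7],
    [0,-0.05,0,0,0,0,0.7],
    [0,-0.05,0,0,0,0,0.7],
    [0,-0.05,0,0,0,0,0.7],
    [0,-0.05,0,0,0,0,0.7],
  ],
)

```text
time_s: 22.25
ee_pos: [0.4785, -0.1171, 0.1659]
eef_rot: [3.142, -0.0, 0.014]
force: [1.4, 0.4, 0.8]
grip_width: 0.0798
grip_force: 0.0
```

Emit:
jog_arm(
  motion=[
    [0,-0.05,0,0,0,-0.15,0.7],
    [0,0,0,0,0,-0.15,0.7],
    [0,0,0,0,0,-0.15,0.7],
    [0,0,0,0,0,-0.15,0.7],
    [0,0,0,0,0,-0.15,0.7],
  ],
)

```text
time_s: 22.75
ee_pos: [0.4782, -0.0688, 0.1659]
eef_rot: [-3.142, 0.0, 0.771]
force: [0.1, -0.2, -0.2]
grip_width: 0.08
grip_force: 0.0
```

Emit:
jog_arm(
  motion=[
    [0,0,0,0,0,-0.15,0.7],
    [0,0,0,0,0,-0.15,0.7],
    [0,0,0,0,0,-0.15,0.7],
    [0,0,0,0,0,-0.15,0.7],
    [0,0,0,0,0,-0.15,0.7],
  ],
)

```text
time_s: 23.25
ee_pos: [0.4782, -0.0689, 0.1658]
eef_rot: [-3.141, -0.0, 1.521]
force: [-0.1, 0.2, 0.7]
grip_width: 0.08
grip_force: 0.0
```

```bash
python3 - <<'E'
from h import *
o=ctrl.get_obs();print({k:np.round(o[k],4) for k in("ee_pos","eef_rot","force","grip_width")})
for n in("scene","top"): cv2.imwrite(f"pics/{n}2.png",ctrl.camera(n)[:,:,::-1])
a=cv2.imread("pics/scene2.png")[100:300,150:420];b=cv2.imread("pics/top2.png")[100:300,120:390]
cv2.imwrite("pics/b2.png",cv2.resize(np.hstack([a,b]),(800,296),interpolation=cv2.INTER_CUBIC))
E
```

```text
{'ee_pos': array([ 0.4782, -0.0689,  0.1658]), 'eef_rot': array([-3.1414, -0.    ,  1.521 ]), 'force': array([-0.1018,  0.1831,  0.6668]), 'grip_width': np.float64(0.08)}
```

View pics/b2.png

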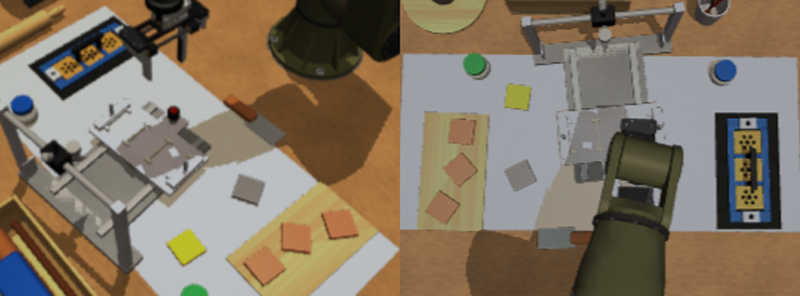

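```bash
cat > tiles.py <<'E'
from meas import *
def tiles(files=None,zt=.016):
    r={}
    for n in("scene","top"):
        im=cv2.imread(files[n])[:,:,::-1] if files else ctrl.camera(n)
        h,s,v=hmask(im); m=((h>=3)&(h<=17)&(s>100)&(v>110)).astype(np.uint8); r[n]=[]
        cs,_=cv2.findContours(m,cv2.RETR_EXTERNAL,cv2.CHAIN_APPROX_NONE)
        for c in cs:
            a=cv2.contourArea(c)
            if not 150<a<520: continue
            mm=cv2.moments(c);p=(mm["m10"]/mm["m00"],mm["m01"]/mm["m00"]);X=onz(n,p,zt)
            if not(.25<X[0]<.7 and -.2<X[1]<.55): continue
            W=np.array([onz(n,q,zt)[:2] for q in c[:,0].astype(float)])*1000
            R=cv2.minAreaRect(W.astype(np.float32)); r[n].append((X,R[2]%90,R[1]))
    for X,y,sz in r["top"]:
        o=[q for q in r["scene"] if np.hypot(*(q[0]-X)[:2])<.02]
        print("tile top",X[:2].round(4),"yaw",round(y,1),np.round(sz,0),"scene",[(q[0][:2].round(4),round(q[1],1),np.round(q[2],0)) for q in o])
if __name__=="__main__": tiles()
E
python3 -c "
from tiles import *
tiles(dict(scene='pics/scene2.png',top='pics/top2.png'))"
```

```text
tile top [0.3845 0.3816] yaw 55.7 [61. 61.] scene [(array([0.3861, 0.3834]), 58.4, array([66., 64.]))]
tile top [0.4777 0.3407] yaw 40.8 [60. 62.] scene [(array([0.4788, 0.3434]), 41.1, array([67., 61.]))]
tile top [0.5722 0.3398] yaw 83.7 [61. 61.] scene [(array([0.5734, 0.3415]), 84.4, array([64., 64.]))]
```

Emit:
jog_arm(
  motion=[
    [0,0,0,0,0,-0.1275,0.7],
    [0,0,0,0,0,-0.1275,0.7],
    [0,0,0,0,0,-0.1275,0.7],
    [0,0,0,0,0,-0.1275,0.7],
    [0,0,0,0,0,-0.1275,0.7],
  ],
)

```text
time_s: 23.85
ee_pos: [0.4782, -0.069, 0.166]
eef_rot: [-3.142, -0.0, 2.152]
force: [0.6, -0.8, 0.5]
grip_width: 0.0802
grip_force: 0.0
```

Emit:
jog_arm(
  motion=[
    [0,0,0,0,0,-0.1275,0.7],
    [0.0345,0.03,0,0,0,0,0.7],
    [0.0345,0.03,0,0,0,0,0.7],
    [0.0345,0.03,0,0,0,0,0.7],
    [0.0345,0.03,0,0,0,0,0.7],
  ],
)

```text
time_s: 24.35
ee_pos: [0.4792, 0.1156, 0.1661]
eef_rot: [3.141, 0.0, 2.274]
force: [0.6, 0.1, -0.3]
grip_width: 0.0799
grip_force: 0.0
```

Emit:
jog_arm(
  motion=[
    [0.0345,0.03,0,0,0,0,0.7],
    [0.0345,0.03,0,0,0,0,0.7],
    [0.0345,0.03,0,0,0,0,0.7],
    [0.0345,0.03,0,0,0,0,0.7],
    [0.0345,0.03,0,0,0,0,0.7],
  ],
)

```text
time_s: 24.85
ee_pos: [0.4807, 0.3444, 0.1659]
eef_rot: [3.142, 0.0, 2.275]
force: [1.0, -1.1, -0.7]
grip_width: 0.0798
grip_force: 0.0
```

Emit:
jog_arm(
  motion=[
    [0,0,0.04,0,0,0,0.7],
    [0,0,0.04,0,0,0,0.7],
    [0,0,0.02,0,0,0,0.7],
    [0,0,0,0,0,0,0.7],
  ],
)

```text
time_s: 25.25
ee_pos: [0.4795, 0.3417, 0.063]
eef_rot: [-3.136, -0.001, 2.276]
force: [-0.0, -0.3, 0.4]
grip_width: 0.0797
grip_force: 0.0
```

```bash
cat > go.py <<'E'
import sys
from h import *
# tool-frame shift and turn from the present pose to x y z yaw
o=ctrl.get_obs();x,y,z,w=map(float,sys.argv[1:5]);p=o["ee_pos"];a=o["eef_rot"][2]
dw=(w-a+np.pi)%(2*np.pi)-np.pi
d=np.array([x,y,z])-p
for nm,t in(("now",a),("after turn",w)): print(nm,"dx %.4f dy %.4f dz %.4f"%(np.cos(t)*d[0]+np.sin(t)*d[1],np.sin(t)*d[0]-np.cos(t)*d[1],-d[2]))
print("rz %.4f"%-dw,"pose",p.round(4),o["eef_rot"].round(4),"q6 %.2f"%o["qpos"][5],"q6 there %.2f"%((np.arctan2(y,x)+np.pi/2-w+np.pi)%(2*np.pi)-np.pi))
E
python3 go.py .478 .3423 .0095 2.286; python3 tiles.py
```

```text
now dx 0.0015 dy -0.0008 dz 0.0535
after turn dx 0.0015 dy -0.0008 dz 0.0535
rz -0.0104 pose [0.4795 0.3417 0.063 ] [-3.1362e+00 -8.0000e-04  2.2756e+00] q6 -0.15 q6 there -0.09
tile top [0.5666 0.5402] yaw 0.5 [55. 51.] scene []
tile top [0.5493 0.3411] yaw 1.8 [144.  77.] scene []
```

Emit:
jog_arm(
  motion=[
    [0.001,-0.001,0.02,0,0,-0.01,0.7],
    [0,0,0.02,0,0,0,0.7],
    [0,0,0.008,0,0,0,0.7],
    [0,0,0,0,0,0,0.7],
    [0,0,0,0,0,0,0.7],
  ],
)

```text
time_s: 25.85
ee_pos: [0.4803, 0.343, 0.0196]
eef_rot: [3.14, 0.0, 2.289]
force: [-0.6, 0.2, 0.4]
grip_width: 0.0801
grip_force: 0.0
```

```bash
python3 go.py .478 .3423 .009 2.286
```

```text
now dx 0.0010 dy -0.0022 dz 0.0106
after turn dx 0.0010 dy -0.0022 dz 0.0106
rz 0.0031 pose [0.4803 0.343  0.0196] [3.1397e+00 3.0000e-04 2.2891e+00] q6 -0.16 q6 there -0.09
```

Emit:
jog_arm(
  motion=[
    [0.001,-0.002,0.006,0,0,0,0.7],
    [0,0,0.004,0,0,0,0.7],
    [0,0,0,0,0,0,0.5],
    [0,0,0,0,0,0,0.3],
    [0,0,0,0,0,0,0.2],
  ],
  squeeze=6,
)

```text
time_s: 26.35
ee_pos: [0.4776, 0.3421, 0.0083]
eef_rot: [3.141, 0.0, 2.29]
force: [-0.2, 0.2, -0.5]
grip_width: 0.0592
grip_force: 0.0
```

Emit:
jog_arm(
  motion=[
    [0,0,0,0,0,0,0.1],
    [0,0,0,0,0,0,0.1],
  ],
)

```text
time_s: 26.55
ee_pos: [0.4775, 0.3421, 0.0082]
eef_rot: [3.141, 0.0, 2.29]
force: [-1.2, -0.7, 0.7]
grip_width: 0.0519
grip_force: 0.0
```

Emit:
jog_arm(
  motion=[
    [0,0,0,0,0,0,0.7],
    [0,0,0,0,0,0,0.7],
    [0,0,0,0,0,0,0.7],
    [0,0,0,0,0,0,0.7],
  ],
)

```text
time_s: 26.95
ee_pos: [0.4775, 0.3421, 0.0082]
eef_rot: [3.142, -0.0, 2.29]
force: [-0.1, 0.1, -0.1]
grip_width: 0.0787
grip_force: 0.0
```

```bash
python3 - <<'E'
from h import *
from look import crop
o=ctrl.get_obs();print({k:np.round(o[k],4) for k in("ee_pos","force","grip_width")})
crop("pics/t1.png",["scene","top"],[.478,.342,.02],38)
E
```

```text
{'ee_pos': array([0.4775, 0.3421, 0.0082]), 'force': array([-0.0711,  0.1293, -0.0821]), 'grip_width': np.float64(0.0787)}
```

View pics/t1.png

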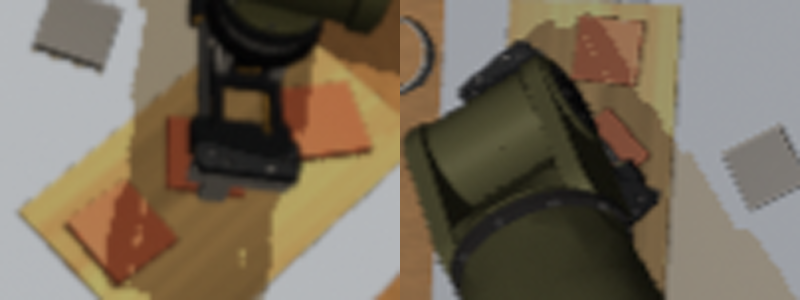

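Emit:
jog_arm(
  motion=[
    [0,0,0.004,0,0,0,0.6],
    [0,0,0.002,0,0,0,0.6],
    [0,0,0,0,0,0,0.6],
  ],
)

```text
time_s: 27.35
ee_pos: [0.4773, 0.3419, 0.0016]
eef_rot: [-3.141, -0.0, 2.29]
force: [0.1, 0.4, -0.4]
grip_width: 0.0753
grip_force: 0.0
```

Emit:
jog_arm(
  motion=[
    [0,0,0,0,0,0,0.3],
    [0,0,0,0,0,0,0.3],
    [0,0,0,0,0,0,0.2],
    [0,0,0,0,0,0,0.2],
  ],
)

```text
time_s: 27.75
ee_pos: [0.4775, 0.342, 0.0022]
eef_rot: [3.142, 0.0, 2.29]
force: [-0.0, -0.6, -0.3]
grip_width: 0.0564
grip_force: 0.0
```

Emit:
jog_arm(
  motion=[
    [0,0,0,0,0,0,0.6],
    [0,0,0,0,0,0,0.6],
    [0,0,0.003,0,0,0,0.6],
    [0,0,0.002,0,0,0,0.6],
    [0,0,0,0,0,0,0.6],
  ],
)

```text
time_s: 28.25
ee_pos: [0.4772, 0.3419, -0.0033]
eef_rot: [-3.141, -0.0, 2.29]
force: [0.1, -0.5, -0.5]
grip_width: 0.0753
grip_force: 0.0
```

Emit:
jog_arm(
  motion=[
    [0,0,0,0,0,0,0.3],
    [0,0,0,0,0,0,0.3],
    [0,0,0,0,0,0,0.2],
    [0,0,0,0,0,0,0.2],
  ],
)

```text
time_s: 28.65
ee_pos: [0.4775, 0.3421, -0.0028]
eef_rot: [3.142, 0.0, 2.29]
force: [-0.2, -0.3, -0.4]
grip_width: 0.0564
grip_force: 0.0
```

Emit:
jog_arm(
  motion=[
    [0,0,0,0,0,0,0.6],
    [0,0,0,0,0,0,0.6],
    [0,0,0.003,0,0,0,0.6],
    [0,0,0.002,0,0,0,0.6],
    [0,0,0,0,0,0,0.6],
  ],
)

```text
time_s: 29.15
ee_pos: [0.4772, 0.3419, -0.0083]
eef_rot: [-3.141, -0.0, 2.29]
force: [1.6, 0.0, -0.6]
grip_width: 0.0754
grip_force: 0.0
```

Emit:
jog_arm(
  motion=[
    [0,0,0.002,0,0,0,0.6],
    [0,0,0,0,0,0,0.6],
  ],
)

```text
time_s: 29.35
ee_pos: [0.4774, 0.342, -0.0101]
eef_rot: [-3.141, -0.0, 2.29]
force: [0.3, 0.5, -0.1]
grip_width: 0.0753
grip_force: 0.0
```

Emit:
jog_arm(
  motion=[
    [0,0,0,0,0,0,0.3],
    [0,0,0,0,0,0,0.3],
    [0,0,0,0,0,0,0.2],
    [0,0,0,0,0,0,0.2],
  ],
)

```text
time_s: 29.75
ee_pos: [0.4775, 0.3421, -0.0098]
eef_rot: [3.141, 0.0, 2.29]
force: [0.2, -0.3, -0.0]
grip_width: 0.0601
grip_force: 6.0
```

Emit:
jog_arm(
  motion=[
    [0,0,0,0,0,0,0.45],
    [0,0,0,0,0,0,0.45],
    [0,0,0.002,0,0,0,0.45],
    [0,0,0,0,0,0,0.45],
  ],
)

```text
time_s: 30.15
ee_pos: [0.4774, 0.3419, -0.0122]
eef_rot: [-3.141, -0.0, 2.29]
force: [-0.0, 0.0, 0.1]
grip_width: 0.068
grip_force: 0.0
```

Emit:
jog_arm(
  motion=[
    [0,0,0.001,0,0,0,0.45],
    [0,0,0,0,0,0,0.45],
  ],
)

```text
time_s: 30.35
ee_pos: [0.4774, 0.342, -0.013]
eef_rot: [-3.141, -0.0, 2.29]
force: [0.1, -0.3, 0.6]
grip_width: 0.0678
grip_force: 0.0
```

Emit:
jog_arm(
  motion=[
    [0,0,0,0,0,0,0.2],
    [0,0,0,0,0,0,0.1],
    [0,0,0,0,0,0,0],
  ],
  squeeze=20,
)

```text
time_s: 30.65
ee_pos: [0.4775, 0.3421, -0.0128]
eef_rot: [3.142, 0.0, 2.29]
force: [-0.2, -0.1, -0.0]
grip_width: 0.0597
grip_force: 20.0
```

Emit:
jog_arm(
  motion=[
    [0,0,-0.005,0,0,0,0],
    [0,0,-0.01,0,0,0,0],
    [0,0,-0.03,0,0,0,0],
    [0,0,-0.04,0,0,0,0],
    [0,0,-0.04,0,0,0,0],
  ],
)

```text
time_s: 31.15
ee_pos: [0.4772, 0.3419, 0.1143]
eef_rot: [3.142, 0.0, 2.29]
force: [0.6, 0.9, -0.7]
grip_width: 0.0596
grip_force: 20.0
```

Emit:
jog_arm(
  motion=[
    [0,0,0,0,0,0.1,0],
    [0,0,0,0,0,0.13,0],
    [0,0,0,0,0,0.13,0],
    [0,0,0,0,0,0.13,0],
    [0,0,0,0,0,0.12,0],
  ],
)

```text
time_s: 31.65
ee_pos: [0.4775, 0.3421, 0.1131]
eef_rot: [3.141, -0.0, 1.674]
force: [-0.5, 0.2, -0.5]
grip_width: 0.0601
grip_force: 20.0
```

```bash
python3 go.py .5745 -.0949 .11 1.677; python3 tiles.py
```

```text
now dx -0.4447 dy 0.0512 dz 0.0031
after turn dx -0.4448 dy 0.0501 dz 0.0031
rz -0.0025 pose [0.4775 0.3421 0.1131] [ 3.1409e+00 -4.0000e-04  1.6745e+00] q6 0.46 q6 there -0.27
tile top [0.5666 0.5402] yaw 0.5 [55. 51.] scene []
tile top [0.5708 0.3427] yaw 83.7 [68. 85.] scene []
```

Emit:
jog_arm(
  motion=[
    [-0.02,0.002,0,0,0,0,0],
    [-0.04,0.0045,0,0,0,0,0],
    [-0.04,0.0045,0,0,0,0,0],
    [-0.04,0.0045,0,0,0,0,0],
    [-0.04,0.0045,0,0,0,0,0],
  ],
)

```text
time_s: 32.25
ee_pos: [0.5171, 0.1638, 0.1128]
eef_rot: [3.141, -0.0, 1.684]
force: [1.3, -0.2, -0.7]
grip_width: 0.0594
grip_force: 20.0
```

Emit:
jog_arm(
  motion=[
    [-0.04,0.0045,0,0,0,0,0],
    [-0.04,0.0045,0,0,0,0,0],
    [-0.04,0.0045,0,0,0,0,0],
    [-0.04,0.0045,0,0,0,0,0],
    [-0.04,0.0045,0,0,0,0,0],
  ],
)

```text
time_s: 32.75
ee_pos: [0.5613, -0.0328, 0.1129]
eef_rot: [3.141, 0.0, 1.684]
force: [0.6, -0.2, -0.5]
grip_width: 0.06
grip_force: 20.0
```

Emit:
jog_arm(
  motion=[
    [-0.04,0.0045,0,0,0,0,0],
    [-0.0247,0.003,0,0,0,0,0],
    [0,0,0,0,0,0,0],
    [0,0,0,0,0,0,0],
  ],
)

```text
time_s: 33.15
ee_pos: [0.5754, -0.0945, 0.1124]
eef_rot: [3.142, -0.0, 1.681]
force: [0.1, 0.3, -0.3]
grip_width: 0.0597
grip_force: 20.0
```

```bash
python3 go.py .5745 -.0949 .0206 1.677; python3 tiles.py
```

```text
now dx -0.0003 dy -0.0010 dz 0.0918
after turn dx -0.0003 dy -0.0010 dz 0.0918
rz 0.0045 pose [ 0.5754 -0.0945  0.1124] [ 3.1415e+00 -1.0000e-04  1.6815e+00] q6 -0.34 q6 there -0.27
tile top [0.3844 0.3816] yaw 55.7 [61. 61.] scene [(array([0.3865, 0.3836]), 56.3, array([65., 64.]))]
tile top [0.5724 0.3397] yaw 83.7 [61. 61.] scene [(array([0.5738, 0.3416]), 84.4, array([64., 65.]))]
```

Emit:
jog_arm(
  motion=[
    [0,-0.001,0.03,0,0,0.004,0],
    [0,0,0.03,0,0,0,0],
    [0,0,0.015,0,0,0,0],
    [0,0,0,0,0,0,0],
    [0,0,0,0,0,0,0],
  ],
)

```text
time_s: 33.75
ee_pos: [0.5751, -0.0943, 0.0382]
eef_rot: [3.141, 0.0, 1.677]
force: [0.3, 0.8, -0.4]
grip_width: 0.0597
grip_force: 20.0
```

```bash
python3 go.py .5745 -.0949 .0206 1.677
```

```text
now dx -0.0005 dy -0.0007 dz 0.0176
after turn dx -0.0005 dy -0.0007 dz 0.0176
rz -0.0003 pose [ 0.5751 -0.0943  0.0382] [3.1406e+00 3.0000e-04 1.6767e+00] q6 -0.33 q6 there -0.27
```

Emit:
jog_arm(
  motion=[
    [-0.0005,-0.0007,0.003,0,0,0,0],
    [0,0,0.003,0,0,0,0],
    [0,0,0.003,0,0,0,0],
    [0,0,0,0,0,0,0],
  ],
)

```text
time_s: 34.15
ee_pos: [0.5738, -0.0953, 0.0279]
eef_rot: [-3.141, -0.0, 1.676]
force: [-0.5, 0.2, -0.3]
grip_width: 0.0597
grip_force: 20.0
```

Emit:
jog_arm(
  motion=[
    [0,0,0.002,0,0,0,0],
    [0,0,0.002,0,0,0,0],
    [0,0,0,0,0,0,0],
  ],
)

```text
time_s: 34.45
ee_pos: [0.5738, -0.0952, 0.0238]
eef_rot: [-3.141, -0.0, 1.676]
force: [0.1, -1.3, -1.6]
grip_width: 0.0593
grip_force: 20.0
```

Emit:
jog_arm(
  motion=[
    [0,0,0.002,0,0,0,0],
    [0,0,0.001,0,0,0,0],
    [0,0,0,0,0,0,0],
  ],
)

```text
time_s: 34.75
ee_pos: [0.574, -0.0953, 0.0212]
eef_rot: [3.141, 0.0, 1.676]
force: [-0.5, 0.4, -1.3]
grip_width: 0.0596
grip_force: 20.0
```

Emit:
jog_arm(
  motion=[
    [0,0,0.001,0,0,0,0],
    [0,0,0,0,0,0,0],
  ],
)

```text
time_s: 34.95
ee_pos: [0.5745, -0.0952, 0.0211]
eef_rot: [3.14, 0.0, 1.676]
force: [-0.8, 1.6, 8.6]
grip_width: 0.0597
grip_force: 20.0
```

Emit:
jog_arm(
  motion=[
    [0,0,0.001,0,0,0,0],
    [0,0,0,0,0,0,0],
  ],
)

```text
time_s: 35.15
ee_pos: [0.5749, -0.0952, 0.021]
eef_rot: [3.139, 0.001, 1.676]
force: [-2.0, 2.3, 16.2]
grip_width: 0.0595
grip_force: 20.0
```

Emit:
jog_arm(
  motion=[
    [0,0,0.001,0,0,0,0],
    [0,0,0,0,0,0,0],
  ],
)

```text
time_s: 35.35
ee_pos: [0.5751, -0.0953, 0.0207]
eef_rot: [3.138, 0.001, 1.676]
force: [-6.1, 2.7, 24.4]
grip_width: 0.0599
grip_force: 20.0
```

Emit:
jog_arm(
  motion=[
    [0,0,-0.0025,0,0,0,0],
    [0,0,0,0,0,0,0.5],
    [0,0,0,0,0,0,0.5],
    [0,0,0,0,0,0,0.5],
  ],
)

```text
time_s: 35.75
ee_pos: [0.5737, -0.0953, 0.0203]
eef_rot: [-3.141, -0.0, 1.676]
force: [-0.1, -0.7, 0.3]
grip_width: 0.0704
grip_force: 0.0
```

Emit:
jog_arm(
  motion=[
    [0,0,-0.01,0,0,0,0.5],
    [0,0,-0.03,0,0,0,0.5],
    [0,0,-0.04,0,0,0,0.6],
    [0,0,-0.03,0,0,0,0.7],
    [0,0,0,0,0,0,0.7],
  ],
)

```text
time_s: 36.25
ee_pos: [0.5758, -0.0957, 0.1357]
eef_rot: [3.135, 0.002, 1.676]
force: [0.0, -0.6, 0.1]
grip_width: 0.0795
grip_force: 0.0
```

```bash
python3 go.py .572 .342 .11 1.471; python3 tiles.py
```

```text
now dx 0.4357 dy 0.0421 dz 0.0257
after turn dx 0.4351 dy -0.0473 dz 0.0257
rz 0.2048 pose [ 0.5758 -0.0957  0.1357] [3.1346e+00 2.4000e-03 1.6758e+00] q6 -0.33 q6 there 0.64
tile top [0.3844 0.3816] yaw 55.7 [61. 61.] scene [(array([0.3865, 0.3836]), 56.3, array([65., 64.]))]
tile top [0.5723 0.3397] yaw 84.0 [61. 61.] scene [(array([0.5739, 0.3418]), 82.6, array([64., 66.]))]
```

Emit:
jog_arm(
  motion=[
    [0,0,0,0,0,0.105,0.7],
    [0,0,0,0,0,0.105,0.7],
    [0.04,-0.0045,0,0,0,0,0.7],
    [0.04,-0.0045,0,0,0,0,0.7],
    [0.04,-0.0045,0,0,0,0,0.7],
  ],
)

```text
time_s: 36.85
ee_pos: [0.5722, 0.0267, 0.1292]
eef_rot: [-3.139, 0.0, 1.465]
force: [-0.6, 0.9, -0.5]
grip_width: 0.0802
grip_force: 0.0
```

Emit:
jog_arm(
  motion=[
    [0.04,-0.0045,0,0,0,0,0.7],
    [0.04,-0.0045,0,0,0,0,0.7],
    [0.04,-0.0045,0,0,0,0,0.7],
    [0.04,-0.0045,0,0,0,0,0.7],
    [0.04,-0.0045,0,0,0,0,0.7],
  ],
)

```text
time_s: 37.35
ee_pos: [0.5708, 0.2282, 0.1291]
eef_rot: [-3.139, 0.001, 1.466]
force: [0.7, -1.0, -1.1]
grip_width: 0.08
grip_force: 0.0
```

Emit:
jog_arm(
  motion=[
    [0.04,-0.0045,0,0,0,0,0.7],
    [0.04,-0.0045,0,0,0,0,0.7],
    [0.03,-0.001,0,0,0,0,0.7],
    [0,0,0.04,0,0,0,0.7],
    [0,0,0.03,0,0,0,0.7],
  ],
)

```text
time_s: 37.85
ee_pos: [0.5719, 0.3377, 0.0573]
eef_rot: [-3.139, 0.002, 1.467]
force: [1.0, 0.3, -0.6]
grip_width: 0.0802
grip_force: 0.0
```

Emit:
jog_arm(
  motion=[
    [0,0,0,0,0,0,0.6],
    [0,0,0,0,0,0,0.6],
  ],
)

```text
time_s: 38.05
ee_pos: [0.5731, 0.337, 0.0605]
eef_rot: [-3.14, 0.001, 1.466]
force: [0.5, 0.1, 1.9]
grip_width: 0.0756
grip_force: 0.0
```

```bash
python3 go.py .572 .3415 -.0128 1.466
```

```text
now dx 0.0044 dy -0.0015 dz 0.0733
after turn dx 0.0044 dy -0.0015 dz 0.0733
rz -0.0003 pose [0.5731 0.337  0.0605] [-3.1404e+00  8.0000e-04  1.4657e+00] q6 0.58 q6 there 0.64
```

Emit:
jog_arm(
  motion=[
    [0.0044,-0.0015,0.03,0,0,0,0.6],
    [0,0,0.025,0,0,0,0.6],
    [0,0,0,0,0,0,0.6],
    [0,0,0,0,0,0,0.6],
  ],
)

```text
time_s: 38.45
ee_pos: [0.573, 0.3419, 0.0076]
eef_rot: [3.14, -0.001, 1.465]
force: [-0.1, 0.5, -0.1]
grip_width: 0.0751
grip_force: 0.0
```

```bash
python3 go.py .572 .3415 -.0128 1.466
```

```text
now dx -0.0006 dy -0.0010 dz 0.0204
after turn dx -0.0006 dy -0.0010 dz 0.0204
rz -0.0005 pose [0.573  0.3419 0.0076] [ 3.1401e+00 -1.0000e-03  1.4655e+00] q6 0.59 q6 there 0.64
```

Emit:
jog_arm(
  motion=[
    [-0.0006,-0.001,0.01,0,0,0,0.6],
    [0,0,0.006,0,0,0,0.6],
    [0,0,0.004,0,0,0,0.6],
    [0,0,0,0,0,0,0.6],
  ],
)

```text
time_s: 38.85
ee_pos: [0.5709, 0.3411, -0.0148]
eef_rot: [-3.141, 0.0, 1.466]
force: [-1.2, -0.0, 0.3]
grip_width: 0.0754
grip_force: 0.0
```

Emit:
jog_arm(
  motion=[
    [0,0,0,0,0,0,0.3],
    [0,0,0,0,0,0,0.2],
    [0,0,0,0,0,0,0.1],
    [0,0,0,0,0,0,0],
    [0,0,0,0,0,0,0],
  ],
  squeeze=6,
)

```text
time_s: 39.35
ee_pos: [0.5713, 0.3413, -0.014]
eef_rot: [3.141, -0.0, 1.466]
force: [-0.1, -0.8, 1.8]
grip_width: 0.06
grip_force: 6.0
```

Emit:
jog_arm(
  motion=[
    [0,0,0,0,0,0,0],
    [0,0,0,0,0,0,0],
  ],
  squeeze=20,
)

```text
time_s: 39.55
ee_pos: [0.5713, 0.3413, -0.014]
eef_rot: [3.141, -0.0, 1.466]
force: [-0.9, 0.4, 4.4]
grip_width: 0.0595
grip_force: 20.0
```

Emit:
jog_arm(
  motion=[
    [0,0,-0.005,0,0,0,0],
    [0,0,-0.02,0,0,0,0],
    [0,0,-0.04,0,0,0,0],
    [0,0,-0.04,0,0,-0.105,0],
    [0,0,-0.02,0,0,-0.106,0],
  ],
)

```text
time_s: 40.05
ee_pos: [0.5719, 0.3417, 0.1146]
eef_rot: [3.138, -0.001, 1.681]
force: [0.3, -0.7, -0.7]
grip_width: 0.0598
grip_force: 20.0
```

```bash
python3 go.py .5673 -.0273 .11 1.677
```

```text
now dx -0.3662 dy -0.0452 dz 0.0046
after turn dx -0.3664 dy -0.0437 dz 0.0046
rz 0.0039 pose [0.5719 0.3417 0.1146] [ 3.1379e+00 -1.4000e-03  1.6809e+00] q6 0.37 q6 there -0.15
```

Emit:
jog_arm(
  motion=[
    [-0.016,-0.002,0,0,0,0,0],
    [-0.04,-0.0047,0,0,0,0,0],
    [-0.04,-0.0047,0,0,0,0,0],
    [-0.04,-0.0047,0,0,0,0,0],
    [-0.04,-0.0047,0,0,0,0,0],
  ],
)

```text
time_s: 40.55
ee_pos: [0.5677, 0.1613, 0.1087]
eef_rot: [-3.139, 0.0, 1.673]
force: [0.2, 0.1, -1.2]
grip_width: 0.0596
grip_force: 20.0
```

Emit:
jog_arm(
  motion=[
    [-0.04,-0.0047,0,0,0,0,0],
    [-0.04,-0.0047,0,0,0,0,0],
    [-0.04,-0.0047,0,0,0,0,0],
    [-0.04,-0.0047,0,0,0,0,0],
    [-0.03,-0.0042,0,0,0,0,0],
  ],
)

```text
time_s: 41.05
ee_pos: [0.5646, -0.0303, 0.1088]
eef_rot: [-3.139, -0.0, 1.672]
force: [-0.2, 0.2, -0.4]
grip_width: 0.0599
grip_force: 20.0
```

Emit:
jog_arm(
  motion=[
    [0,0,0,0,0,0,0],
    [0,0,0,0,0,0,0],
  ],
)

```text
time_s: 41.25
ee_pos: [0.5653, -0.028, 0.1093]
eef_rot: [-3.14, -0.001, 1.673]
force: [0.8, 0.1, -0.9]
grip_width: 0.0597
grip_force: 20.0
```

```bash
python3 go.py .5673 -.0273 .0199 1.677
```

```text
now dx 0.0005 dy 0.0021 dz 0.0894
after turn dx 0.0005 dy 0.0021 dz 0.0894
rz -0.0040 pose [ 0.5653 -0.028   0.1093] [-3.1395e+00 -5.0000e-04  1.6730e+00] q6 -0.22 q6 there -0.15
```

Emit:
jog_arm(
  motion=[
    [0.0005,0.002,0.03,0,0,-0.004,0],
    [0,0,0.03,0,0,0,0],
    [0,0,0.012,0,0,0,0],
    [0,0,0,0,0,0,0],
    [0,0,0,0,0,0,0],
  ],
)

```text
time_s: 41.75
ee_pos: [0.5686, -0.0262, 0.0395]
eef_rot: [3.141, 0.0, 1.681]
force: [-0.1, 0.8, -0.6]
grip_width: 0.0597
grip_force: 20.0
```

```bash
python3 go.py .5673 -.0273 .0199 1.677
```

```text
now dx -0.0009 dy -0.0014 dz 0.0196
after turn dx -0.0009 dy -0.0014 dz 0.0196
rz 0.0040 pose [ 0.5686 -0.0262  0.0395] [3.1408e+00 1.0000e-04 1.6810e+00] q6 -0.22 q6 there -0.15
```

Emit:
jog_arm(
  motion=[
    [-0.0009,-0.0013,0.004,0,0,0.003,0],
    [0,0,0.004,0,0,0,0],
    [0,0,0.002,0,0,0,0],
    [0,0,0.002,0,0,0,0],
    [0,0,0,0,0,0,0],
  ],
)

```text
time_s: 42.25
ee_pos: [0.567, -0.0277, 0.0265]
eef_rot: [-3.141, -0.0, 1.678]
force: [0.7, -0.4, -1.1]
grip_width: 0.0599
grip_force: 20.0
```

Emit:
jog_arm(
  motion=[
    [0,0,0.002,0,0,0,0],
    [0,0,0.002,0,0,0,0],
    [0,0,0,0,0,0,0],
  ],
)

```text
time_s: 42.55
ee_pos: [0.5669, -0.0277, 0.0223]
eef_rot: [-3.141, -0.0, 1.678]
force: [0.1, 0.6, -0.9]
grip_width: 0.0596
grip_force: 20.0
```

Emit:
jog_arm(
  motion=[
    [0,0,0.0015,0,0,0,0],
    [0,0,0.0015,0,0,0,0],
    [0,0,0,0,0,0,0],
  ],
)

```text
time_s: 42.85
ee_pos: [0.5672, -0.0277, 0.0199]
eef_rot: [3.141, 0.0, 1.678]
force: [-0.3, -0.2, 3.2]
grip_width: 0.0599
grip_force: 20.0
```

Emit:
jog_arm(
  motion=[
    [0,0,0.001,0,0,0,0],
    [0,0,0,0,0,0,0],
  ],
)

```text
time_s: 43.05
ee_pos: [0.5674, -0.0277, 0.0199]
eef_rot: [3.141, 0.0, 1.678]
force: [-5.9, 1.1, 13.7]
grip_width: 0.0596
grip_force: 20.0
```

Seated on the floor. Release and retreat.

Emit:
jog_arm(
  motion=[
    [0,0,-0.0015,0,0,0,0],
    [0,0,0,0,0,0,0.5],
    [0,0,0,0,0,0,0.5],
    [0,0,0,0,0,0,0.5],
  ],
)

```text
time_s: 43.45
ee_pos: [0.567, -0.0277, 0.0199]
eef_rot: [-3.141, -0.0, 1.678]
force: [0.2, -0.4, 0.5]
grip_width: 0.0705
grip_force: 0.0
```

Emit:
jog_arm(
  motion=[
    [0,0,-0.01,0,0,0,0.5],
    [0,0,-0.03,0,0,0,0.5],
    [0,0,-0.04,0,0,0,0.6],
    [0,0,-0.03,0,0,0,0.7],
    [0,0,0,0,0,0,0.7],
  ],
)

```text
time_s: 43.95
ee_pos: [0.569, -0.0279, 0.1352]
eef_rot: [3.134, 0.002, 1.678]
force: [-0.4, 0.3, -0.1]
grip_width: 0.0794
grip_force: 0.0
```

```bash
python3 go.py .385 .3825 .11 2.548; python3 tiles.py; python3 - <<'E'
from look import crop
crop("pics/p2.png",["scene"],[.567,-.027,.04],35,(600,450))
E
```

```text
now dx 0.4277 dy -0.1391 dz 0.0252
after turn dx 0.3820 dy 0.2373 dz 0.0252
rz -0.8702 pose [ 0.569  -0.0279  0.1352] [3.1343e+00 1.6000e-03 1.6778e+00] q6 -0.22 q6 there -0.20
tile top [0.3845 0.3816] yaw 55.7 [61. 61.] scene [(array([0.3865, 0.3836]), 56.3, array([65., 64.]))]
```

View pics/p2.png

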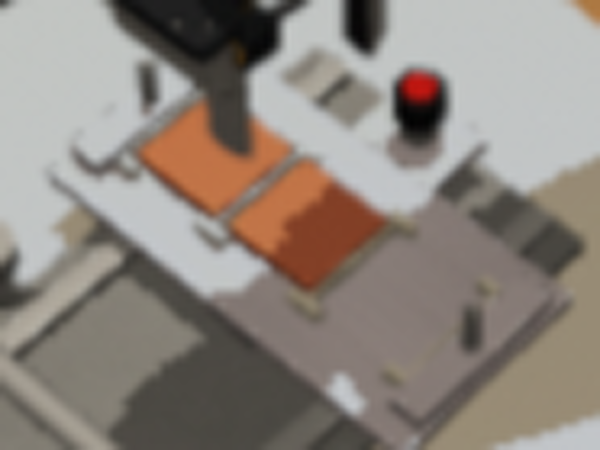

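Emit:
jog_arm(
  motion=[
    [0,0,0,0,0,-0.145,0.7],
    [0,0,0,0,0,-0.145,0.7],
    [0,0,0,0,0,-0.145,0.7],
    [0,0,0,0,0,-0.145,0.7],
    [0,0,0,0,0,-0.145,0.7],
  ],
)

```text
time_s: 44.6
ee_pos: [0.5664, -0.0276, 0.1287]
eef_rot: [-3.14, -0.002, 2.409]
force: [-0.0, 0.0, -0.9]
grip_width: 0.0799
grip_force: 0.0
```

Emit:
jog_arm(
  motion=[
    [0,0,0,0,0,-0.145,0.7],
    [0.0347,0.0216,0,0,0,0,0.7],
    [0.0347,0.0216,0,0,0,0,0.7],
    [0.0347,0.0216,0,0,0,0,0.7],
    [0.0347,0.0216,0,0,0,0,0.7],
  ],
)

```text
time_s: 45.1
ee_pos: [0.4989, 0.1227, 0.1289]
eef_rot: [-3.14, -0.002, 2.547]
force: [-0.1, 0.3, -0.4]
grip_width: 0.08
grip_force: 0.0
```

Emit:
jog_arm(
  motion=[
    [0.0347,0.0216,0,0,0,0,0.7],
    [0.0347,0.0216,0,0,0,0,0.7],
    [0.0347,0.0216,0,0,0,0,0.7],
    [0.0347,0.0216,0,0,0,0,0.7],
    [0.0347,0.0216,0,0,0,0,0.7],
  ],
)

```text
time_s: 45.6
ee_pos: [0.4155, 0.3093, 0.1289]
eef_rot: [-3.14, -0.001, 2.548]
force: [0.8, -0.0, -0.2]
grip_width: 0.0799
grip_force: 0.0
```

Emit:
jog_arm(
  motion=[
    [0.0347,0.0216,0,0,0,0,0.7],
    [0.0347,0.0216,0,0,0,0,0.7],
    [0,0,0.03,0,0,0,0.6],
    [0,0,0.03,0,0,0,0.6],
    [0,0,0,0,0,0,0.6],
  ],
)

```text
time_s: 46.1
ee_pos: [0.3814, 0.3812, 0.0657]
eef_rot: [-3.134, -0.002, 2.548]
force: [0.0, -0.2, -1.3]
grip_width: 0.075
grip_force: 0.0
```

Emit:
jog_arm(
  motion=[
    [0,0,0,0,0,0,0.6],
  ],
)

```text
time_s: 46.2
ee_pos: [0.3835, 0.3825, 0.07]
eef_rot: [-3.14, -0.0, 2.548]
force: [-0.0, -1.3, -0.2]
grip_width: 0.0756
grip_force: 0.0
```

```bash
python3 go.py .385 .3828 -.0128 2.548
```

```text
now dx -0.0011 dy 0.0011 dz 0.0828
after turn dx -0.0011 dy 0.0011 dz 0.0828
rz -0.0004 pose [0.3835 0.3825 0.07  ] [-3.1399e+00 -5.0000e-04  2.5476e+00] q6 -0.26 q6 there -0.19
```

Emit:
jog_arm(
  motion=[
    [-0.001,0.001,0.03,0,0,0,0.6],
    [0,0,0.03,0,0,0,0.6],
    [0,0,0,0,0,0,0.6],
    [0,0,0,0,0,0,0.6],
  ],
)

```text
time_s: 46.6
ee_pos: [0.3857, 0.3834, 0.0118]
eef_rot: [3.14, 0.0, 2.547]
force: [-0.0, 1.0, -0.2]
grip_width: 0.0754
grip_force: 0.0
```

```bash
python3 go.py .385 .3828 -.0128 2.548
```

```text
now dx 0.0002 dy -0.0009 dz 0.0246
after turn dx 0.0002 dy -0.0009 dz 0.0246
rz -0.0005 pose [0.3857 0.3834 0.0118] [3.1405e+00 3.0000e-04 2.5475e+00] q6 -0.26 q6 there -0.19
```

Emit:
jog_arm(
  motion=[
    [0,0,0.01,0,0,0,0.6],
    [0,0,0.008,0,0,0,0.6],
    [0,0,0.005,0,0,0,0.6],
    [0,0,0,0,0,0,0.6],
  ],
)

```text
time_s: 47.0
ee_pos: [0.3848, 0.3829, -0.0134]
eef_rot: [-3.141, -0.0, 2.548]
force: [-0.3, 0.2, -0.4]
grip_width: 0.0752
grip_force: 0.0
```

Emit:
jog_arm(
  motion=[
    [0,0,0,0,0,0,0.3],
    [0,0,0,0,0,0,0.2],
    [0,0,0,0,0,0,0.1],
    [0,0,0,0,0,0,0],
    [0,0,0,0,0,0,0],
  ],
  squeeze=6,
)

```text
time_s: 47.5
ee_pos: [0.3852, 0.3832, -0.0126]
eef_rot: [3.141, 0.0, 2.548]
force: [-0.4, -0.5, 2.2]
grip_width: 0.0596
grip_force: 6.0
```

Emit:
jog_arm(
  motion=[
    [0,0,0,0,0,0,0],
    [0,0,0,0,0,0,0],
  ],
  squeeze=20,
)

```text
time_s: 47.7
ee_pos: [0.3852, 0.3832, -0.0126]
eef_rot: [3.141, 0.0, 2.548]
force: [-0.9, -0.1, 4.5]
grip_width: 0.0599
grip_force: 20.0
```

Lift, turn to 1.677 and carry to the left pocket.

Emit:
jog_arm(
  motion=[
    [0,0,-0.005,0,0,0,0],
    [0,0,-0.02,0,0,0,0],
    [0,0,-0.04,0,0,0,0],
    [0,0,-0.04,0,0,0.1,0],
    [0,0,-0.015,0,0,0.12,0],
  ],
)

```text
time_s: 48.2
ee_pos: [0.3859, 0.3838, 0.111]
eef_rot: [3.137, 0.0, 2.324]
force: [-0.1, 0.4, -0.7]
grip_width: 0.0598
grip_force: 20.0
```

Emit:
jog_arm(
  motion=[
    [0,0,0,0,0,0.14,0],
    [0,0,0,0,0,0.14,0],
    [0,0,0,0,0,0.14,0],
    [0,0,0,0,0,0.14,0],
    [0,0,0,0,0,0.091,0],
  ],
)

```text
time_s: 48.7
ee_pos: [0.3848, 0.3829, 0.1071]
eef_rot: [-3.141, 0.0, 1.671]
force: [-0.8, 0.9, -1.0]
grip_width: 0.0599
grip_force: 20.0
```

Emit:
jog_arm(
  motion=[
    [0,0,0,0,0,0,0],
  ],
)

```text
time_s: 48.8
ee_pos: [0.3849, 0.3829, 0.1071]
eef_rot: [-3.141, 0.0, 1.675]
force: [0.2, -0.3, -0.8]
grip_width: 0.0597
grip_force: 20.0
```

```bash
python3 go.py .5601 .0403 .11 1.677
```

```text
now dx -0.3590 dy 0.1385 dz -0.0029
after turn dx -0.3593 dy 0.1379 dz -0.0029
rz -0.0016 pose [0.3849 0.3829 0.1071] [-3.1412e+00  3.0000e-04  1.6754e+00] q6 0.61 q6 there -0.03
```

Emit:
jog_arm(
  motion=[
    [-0.019,0.007,0,0,0,0,0],
    [-0.035,0.0135,0,0,0,0,0],
    [-0.035,0.0135,0,0,0,0,0],
    [-0.035,0.0135,0,0,0,0,0],
    [-0.035,0.0135,0,0,0,0,0],
  ],
)

```text
time_s: 49.3
ee_pos: [0.4629, 0.23, 0.1072]
eef_rot: [-3.142, 0.0, 1.68]
force: [0.2, 0.1, -1.2]
grip_width: 0.0597
grip_force: 20.0
```

Emit:
jog_arm(
  motion=[
    [-0.035,0.0135,0,0,0,0,0],
    [-0.035,0.0135,0,0,0,0,0],
    [-0.035,0.0135,0,0,0,0,0],
    [-0.035,0.0135,0,0,0,0,0],
    [-0.035,0.0135,0,0,0,0,0],
  ],
)

```text
time_s: 49.8
ee_pos: [0.5485, 0.063, 0.1072]
eef_rot: [-3.141, -0.0, 1.68]
force: [0.3, -0.1, -0.1]
grip_width: 0.0595
grip_force: 20.0
```

Emit:
jog_arm(
  motion=[
    [-0.0253,0.0095,0,0,0,0,0],
    [0,0,0.03,0,0,0,0],
    [0,0,0.03,0,0,0,0],
    [0,0,0.008,0,0,0,0],
    [0,0,0,0,0,0,0],
  ],
)

```text
time_s: 50.3
ee_pos: [0.5597, 0.0405, 0.0385]
eef_rot: [-3.139, -0.0, 1.679]
force: [-0.2, -0.4, -1.0]
grip_width: 0.0596
grip_force: 20.0
```

Emit:
jog_arm(
  motion=[
    [0,0,0,0,0,0,0],
    [0,0,0,0,0,0,0],
  ],
)

```text
time_s: 50.5
ee_pos: [0.561, 0.0406, 0.0407]
eef_rot: [3.139, 0.0, 1.678]
force: [0.1, 0.7, -0.9]
grip_width: 0.0593
grip_force: 20.0
```

```bash
python3 go.py .5601 .0403 .021 1.677
```

```text
now dx -0.0002 dy -0.0010 dz 0.0197
after turn dx -0.0002 dy -0.0010 dz 0.0197
rz 0.0006 pose [0.561  0.0406 0.0407] [3.1394e+00 2.0000e-04 1.6776e+00] q6 -0.10 q6 there -0.03
```

Emit:
jog_arm(
  motion=[
    [0,-0.0008,0.004,0,0,0,0],
    [0,0,0.004,0,0,0,0],
    [0,0,0.002,0,0,0,0],
    [0,0,0.002,0,0,0,0],
    [0,0,0,0,0,0,0],
  ],
)

```text
time_s: 51.0
ee_pos: [0.5593, 0.0403, 0.0268]
eef_rot: [-3.141, -0.0, 1.677]
force: [-0.4, 1.1, -0.5]
grip_width: 0.0594
grip_force: 20.0
```

Emit:
jog_arm(
  motion=[
    [0,0,0.002,0,0,0,0],
    [0,0,0.002,0,0,0,0],
    [0,0,0.001,0,0,0,0],
    [0,0,0,0,0,0,0],
  ],
)

```text
time_s: 51.4
ee_pos: [0.5594, 0.0403, 0.022]
eef_rot: [-3.141, -0.0, 1.677]
force: [-0.2, -0.2, -0.6]
grip_width: 0.06
grip_force: 20.0
```

Emit:
jog_arm(
  motion=[
    [0,0,0.001,0,0,0,0],
    [0,0,0,0,0,0,0],
  ],
)

```text
time_s: 51.6
ee_pos: [0.5596, 0.0403, 0.0214]
eef_rot: [3.141, 0.0, 1.677]
force: [-1.6, -0.6, 2.8]
grip_width: 0.0594
grip_force: 20.0
```

Emit:
jog_arm(
  motion=[
    [0,0,0.001,0,0,0,0],
    [0,0,0,0,0,0,0],
  ],
)

```text
time_s: 51.8
ee_pos: [0.5598, 0.0403, 0.0213]
eef_rot: [3.141, 0.0, 1.677]
force: [-5.7, -0.1, 13.3]
grip_width: 0.0594
grip_force: 20.0
```

Emit:
jog_arm(
  motion=[
    [0,0,-0.0015,0,0,0,0],
    [0,0,0,0,0,0,0.5],
    [0,0,0,0,0,0,0.5],
    [0,0,0,0,0,0,0.5],
  ],
)

```text
time_s: 52.2
ee_pos: [0.5594, 0.0403, 0.0215]
eef_rot: [-3.141, -0.0, 1.677]
force: [0.5, -0.2, -1.0]
grip_width: 0.07
grip_force: 0.0
```

Emit:
jog_arm(
  motion=[
    [0,0,-0.01,0,0,0,0.5],
    [0,0,-0.03,0,0,0,0.5],
    [0,0,-0.04,0,0,0,0.3],
    [0,0,-0.04,0,0,0,0],
    [0,0,-0.02,0,0,0,0],
  ],
)

```text
time_s: 52.7
ee_pos: [0.5604, 0.0404, 0.1661]
eef_rot: [3.137, 0.0, 1.677]
force: [-0.5, -0.1, -0.5]
grip_width: 0.05
grip_force: 0.0
```

Emit:
jog_arm(
  motion=[
    [-0.04,0,0,0,0,0.15,0],
    [0,0,0,0,0,0.15,0],
    [0,0,0,0,0,0.15,0],
    [0,0,0,0,0,0.15,0],
    [0,0,0,0,0,0.15,0],
  ],
)

```text
time_s: 53.2
ee_pos: [0.5637, 0.0005, 0.1624]
eef_rot: [3.141, -0.0, 0.92]
force: [0.4, -0.3, -0.1]
grip_width: 0.0471
grip_force: 0.0
```

Emit:
jog_arm(
  motion=[
    [0,0,0,0,0,0.15,0],
    [0,0,0,0,0,0.15,0],
    [0,0,0,0,0,0.15,0],
    [0,0,0,0,0,0.15,0],
    [0,0,0,0,0,0.15,0],
  ],
)

```text
time_s: 53.7
ee_pos: [0.5637, 0.0006, 0.1624]
eef_rot: [3.141, -0.001, 0.171]
force: [0.5, 0.3, 0.3]
grip_width: 0.0467
grip_force: 0.0
```

Emit:
jog_arm(
  motion=[
    [0,0,0,0,0,0.15,0],
    [0,0,0,0,0,0.012,0],
    [0,0,0,0,0,0,0],
  ],
)

```text
time_s: 54.0
ee_pos: [0.5637, 0.0006, 0.1621]
eef_rot: [3.142, -0.0, 0.019]
force: [0.1, -0.9, 0.1]
grip_width: 0.0473
grip_force: 0.0
```

```bash
python3 go.py .4827 -.369 .15 .0148; python3 - <<'E'
from meas import *
# has the stencil stayed put on the mat? brass blobs in the top view, before and now
for im in(cv2.imread("pics/top2.png")[:,:,::-1],ctrl.camera("top")):
    h,s,v=hmask(im);m=(h>14)&(h<28)&(s>110)&(v>100)
    g=proj("top",(.483,-.369,.01));print([(b[0],b[1]) for b in near(m,g,40,40)])
E
```

```text
now dx -0.0879 dy 0.3680 dz 0.0121
after turn dx -0.0865 dy 0.3683 dz 0.0121
rz 0.0038 pose [0.5637 0.0006 0.1621] [ 3.1416e+00 -4.0000e-04  1.8600e-02] q6 1.49 q6 there 0.90
[(array([387.85, 236.75]), 38578), (array([354.21, 194.77]), 209), (array([350.13, 214.12]), 93), (array([362.04, 214.15]), 46), (array([355.65, 233.25]), 217)]
[(array([384.2 , 239.16]), 40089), (array([354.2, 194.8]), 210), (array([350.13, 214.12]), 93), (array([362.04, 214.15]), 46), (array([355.65, 233.25]), 217)]
```

Emit:
jog_arm(
  motion=[
    [-0.0087,0.0368,0,0,0,0.004,0],
    [-0.0087,0.0368,0,0,0,0,0],
    [-0.0087,0.0368,0,0,0,0,0],
    [-0.0087,0.0368,0,0,0,0,0],
    [-0.0087,0.0368,0,0,0,0,0],
  ],
)

```text
time_s: 54.55
ee_pos: [0.5218, -0.1854, 0.1619]
eef_rot: [3.141, -0.0, 0.014]
force: [0.6, 0.2, 0.4]
grip_width: 0.0468
grip_force: 0.0
```

Emit:
jog_arm(
  motion=[
    [-0.0087,0.0368,0,0,0,0,0],
    [-0.0087,0.0368,0,0,0,0,0],
    [-0.0087,0.0368,0,0,0,0,0],
    [-0.0087,0.0368,0,0,0,0,0],
    [-0.0087,0.0368,0,0,0,0,0],
  ],
)

```text
time_s: 55.05
ee_pos: [0.4803, -0.3699, 0.1618]
eef_rot: [3.142, -0.0, 0.014]
force: [-0.3, 0.4, -0.9]
grip_width: 0.0469
grip_force: 0.0
```

Emit:
jog_arm(
  motion=[
    [0,0,0.03,0,0,0,0],
    [0,0,0.03,0,0,0,0],
    [0,0,0.03,0,0,0,0],
    [0,0,0,0,0,0,0],
    [0,0,0,0,0,0,0],
  ],
)

```text
time_s: 55.55
ee_pos: [0.481, -0.3685, 0.0725]
eef_rot: [3.142, -0.0, 0.013]
force: [0.2, 0.8, 0.3]
grip_width: 0.0472
grip_force: 0.0
```

```bash
python3 go.py .4827 -.369 .0162 .0148
```

```text
now dx 0.0016 dy 0.0005 dz 0.0563
after turn dx 0.0016 dy 0.0005 dz 0.0563
rz -0.0022 pose [ 0.481  -0.3685  0.0725] [ 3.1415e+00 -1.0000e-04  1.2600e-02] q6 0.84 q6 there 0.90
```

Emit:
jog_arm(
  motion=[
    [0.0016,0.0005,0.025,0,0,-0.002,0],
    [0,0,0.02,0,0,0,0],
    [0,0,0.01,0,0,0,0],
    [0,0,0.005,0,0,0,0],
    [0,0,0,0,0,0,0],
  ],
)

```text
time_s: 56.05
ee_pos: [0.4828, -0.3692, 0.0124]
eef_rot: [3.141, -0.001, 0.013]
force: [-0.6, -0.2, 0.1]
grip_width: 0.0469
grip_force: 0.0
```

```bash
python3 go.py .4827 -.369 .0112 .0148
```

```text
now dx -0.0001 dy -0.0002 dz 0.0012
after turn dx -0.0001 dy -0.0002 dz 0.0012
rz -0.0016 pose [ 0.4828 -0.3692  0.0124] [ 3.141e+00 -6.000e-04  1.320e-02] q6 0.84 q6 there 0.90
```

Emit:
jog_arm(
  motion=[
    [0,0,0.001,0,0,-0.002,-0.2],
    [0,0,0,0,0,0,-0.4],
    [0,0,0,0,0,0,-0.6],
    [0,0,0,0,0,0,-0.8],
    [0,0,0,0,0,0,-1],
  ],
  squeeze=8,
)

```text
time_s: 56.55
ee_pos: [0.4825, -0.369, 0.0109]
eef_rot: [3.141, -0.0, 0.015]
force: [0.7, 0.5, 1.4]
grip_width: 0.014
grip_force: 8.0
```

Emit:
jog_arm(
  motion=[
    [0,0,0,0,0,0,-1],
    [0,0,0,0,0,0,-1],
  ],
)

```text
time_s: 56.75
ee_pos: [0.4825, -0.369, 0.0109]
eef_rot: [3.141, -0.0, 0.015]
force: [-1.3, -0.8, 2.4]
grip_width: 0.0138
grip_force: 8.0
```

Emit:
jog_arm(
  motion=[
    [0,0,0,0,0,0,-1],
    [0,0,0,0,0,0,-1],
    [0,0,0,0,0,0,-1],
  ],
  squeeze=50,
)

```text
time_s: 57.05
ee_pos: [0.4825, -0.369, 0.0108]
eef_rot: [3.141, -0.0, 0.015]
force: [-0.7, 0.4, 5.5]
grip_width: 0.0135
grip_force: 50.0
```

Emit:
jog_arm(
  motion=[
    [0,0,-0.005,0,0,0,-1],
    [0,0,-0.02,0,0,0,-1],
    [0,0,-0.04,0,0,0,-1],
    [0,0,-0.04,0,0,0,-1],
    [0,0,-0.035,0,0,0,-1],
  ],
)

```text
time_s: 57.55
ee_pos: [0.4821, -0.3685, 0.1519]
eef_rot: [-3.141, 0.001, 0.015]
force: [-0.2, 0.2, -6.0]
grip_width: 0.0135
grip_force: 50.0
```

Emit:
jog_arm(
  motion=[
    [0.005,-0.018,0,0,0,0,-1],
    [0.01,-0.038,0,0,0,0,-1],
    [0.01,-0.038,0,0,0,0,-1],
    [0.01,-0.038,0,0,0,0,-1],
    [0.01,-0.038,0,0,0,0,-1],
  ],
)

```text
time_s: 58.05
ee_pos: [0.5241, -0.1955, 0.1485]
eef_rot: [-3.14, 0.003, 0.015]
force: [1.5, 0.5, -5.1]
grip_width: 0.0135
grip_force: 50.0
```

Emit:
jog_arm(
  motion=[
    [0.01,-0.038,0,0,0,0,-1],
    [0.01,-0.038,0,0,0,0,-1],
    [0.01,-0.038,0,0,0,0,-1],
    [0.01,-0.038,0,0,0,0,-1],
    [0.005,-0.018,0,0,0,0,-1],
  ],
)

```text
time_s: 58.55
ee_pos: [0.5665, -0.0238, 0.1485]
eef_rot: [-3.141, 0.003, 0.017]
force: [-0.3, -0.2, -6.2]
grip_width: 0.0137
grip_force: 50.0
```

Emit:
jog_arm(
  motion=[
    [0,0,0,0,0,-0.06,-1],
    [0,0,0,0,0,-0.12,-1],
    [0,0,0,0,0,-0.12,-1],
    [0,0,0,0,0,-0.12,-1],
    [0,0,0,0,0,-0.12,-1],
  ],
)

```text
time_s: 59.05
ee_pos: [0.5662, -0.0266, 0.1485]
eef_rot: [-3.139, 0.003, 0.56]
force: [-0.5, 0.2, -5.5]
grip_width: 0.0138
grip_force: 50.0
```

Emit:
jog_arm(
  motion=[
    [0,0,0,0,0,-0.12,-1],
    [0,0,0,0,0,-0.12,-1],
    [0,0,0,0,0,-0.12,-1],
    [0,0,0,0,0,-0.12,-1],
    [0,0,0,0,0,-0.12,-1],
  ],
)

```text
time_s: 59.55
ee_pos: [0.5662, -0.0267, 0.1485]
eef_rot: [-3.138, 0.001, 1.16]
force: [-0.4, -0.8, -5.2]
grip_width: 0.0134
grip_force: 50.0
```

Emit:
jog_arm(
  motion=[
    [0,0,0,0,0,-0.12,-1],
    [0,0,0,0,0,-0.12,-1],
    [0,0,0,0,0,-0.12,-1],
    [0,0,0,0,0,-0.12,-1],
    [0,0,0,0,0,-0.04,-1],
  ],
)

```text
time_s: 60.05
ee_pos: [0.5662, -0.0267, 0.1485]
eef_rot: [-3.138, -0.001, 1.68]
force: [0.3, -1.0, -6.2]
grip_width: 0.0134
grip_force: 50.0
```

Emit:
jog_arm(
  motion=[
    [0,0,0,0,0,0,-1],
    [0,0,0,0,0,0,-1],
  ],
)

```text
time_s: 60.25
ee_pos: [0.5667, -0.027, 0.1494]
eef_rot: [-3.14, -0.001, 1.674]
force: [-0.1, -0.1, -5.4]
grip_width: 0.0134
grip_force: 50.0
```

```bash
python3 go.py .5672 -.0279 .11 1.675
```

```text
now dx -0.0009 dy 0.0004 dz 0.0394
after turn dx -0.0009 dy 0.0004 dz 0.0394
rz -0.0013 pose [ 0.5667 -0.027   0.1494] [-3.1395e+00 -5.0000e-04  1.6737e+00] q6 -0.22 q6 there -0.15
```

Emit:
jog_arm(
  motion=[
    [-0.001,0.0004,0.02,0,0,-0.001,-1],
    [0,0,0.02,0,0,0,-1],
    [0,0,0.006,0,0,0,-1],
    [0,0,0,0,0,0,-1],
    [0,0,0,0,0,0,-1],
  ],
)

```text
time_s: 60.75
ee_pos: [0.5682, -0.0285, 0.1054]
eef_rot: [3.141, 0.0, 1.675]
force: [-0.0, 1.2, -5.6]
grip_width: 0.0138
grip_force: 50.0
```

```bash
python3 go.py .5672 -.0279 .095 1.675; python3 -c "
from h import *
print(ctrl.get_obs()['moment'].round(3))"
```

```text
now dx 0.0007 dy -0.0009 dz 0.0104
after turn dx 0.0007 dy -0.0009 dz 0.0104
rz 0.0005 pose [ 0.5682 -0.0285  0.1054] [3.1409e+00 2.0000e-04 1.6755e+00] q6 -0.22 q6 there -0.15
[-0.085  0.057 -0.024]
```

Emit:
jog_arm(
  motion=[
    [0.0007,-0.0009,0.005,0,0,0,-1],
    [0,0,0.004,0,0,0,-1],
    [0,0,0,0,0,0,-1],
  ],
)

```text
time_s: 61.05
ee_pos: [0.5666, -0.0279, 0.0952]
eef_rot: [-3.141, -0.0, 1.676]
force: [-0.3, 0.3, -5.0]
grip_width: 0.0132
grip_force: 50.0
```

```bash
python3 go.py .5672 -.0279 .0593 1.675
```

```text
now dx -0.0001 dy 0.0006 dz 0.0359
after turn dx -0.0001 dy 0.0006 dz 0.0359
rz 0.0007 pose [ 0.5666 -0.0279  0.0952] [-3.1409e+00 -2.0000e-04  1.6757e+00] q6 -0.22 q6 there -0.15
```

Emit:
jog_arm(
  motion=[
    [0,0.0005,0.002,0,0,0,-1],
    [0,0,0.002,0,0,0,-1],
    [0,0,0.002,0,0,0,-1],
  ],
)

```text
time_s: 61.35
ee_pos: [0.5675, -0.0279, 0.0896]
eef_rot: [3.141, 0.0, 1.676]
force: [0.7, 0.1, -6.4]
grip_width: 0.0138
grip_force: 50.0
```

Emit:
jog_arm(
  motion=[
    [0,0,0.002,0,0,0,-1],
    [0,0,0.002,0,0,0,-1],
    [0,0,0.002,0,0,0,-1],
  ],
)

```text
time_s: 61.65
ee_pos: [0.5674, -0.0279, 0.0835]
eef_rot: [-3.142, 0.0, 1.676]
force: [-0.3, -0.1, -5.4]
grip_width: 0.0136
grip_force: 50.0
```

Emit:
jog_arm(
  motion=[
    [0,0,0.002,0,0,0,-1],
    [0,0,0.002,0,0,0,-1],
    [0,0,0.002,0,0,0,-1],
  ],
)

```text
time_s: 61.95
ee_pos: [0.5674, -0.0279, 0.0775]
eef_rot: [3.142, 0.0, 1.676]
force: [0.6, 0.0, -5.7]
grip_width: 0.0135
grip_force: 50.0
```

Emit:
jog_arm(
  motion=[
    [0,0,0.003,0,0,0,-1],
    [0,0,0.003,0,0,0,-1],
    [0,0,0.003,0,0,0,-1],
    [0,0,0,0,0,0,-1],
  ],
)

```text
time_s: 62.35
ee_pos: [0.5672, -0.0279, 0.0681]
eef_rot: [-3.141, -0.0, 1.676]
force: [0.4, -0.2, -5.3]
grip_width: 0.013
grip_force: 50.0
```

Emit:
jog_arm(
  motion=[
    [0,0,0.003,0,0,0,-1],
    [0,0,0.002,0,0,0,-1],
    [0,0,0.002,0,0,0,-1],
    [0,0,0,0,0,0,-1],
  ],
)

```text
time_s: 62.75
ee_pos: [0.5673, -0.0279, 0.0613]
eef_rot: [-3.141, -0.0, 1.676]
force: [-0.4, 0.0, -5.5]
grip_width: 0.014
grip_force: 50.0
```

Emit:
jog_arm(
  motion=[
    [0,0,0.001,0,0,0,-1],
    [0,0,0,0,0,0,-1],
  ],
)

```text
time_s: 62.95
ee_pos: [0.5674, -0.0279, 0.0606]
eef_rot: [-3.142, 0.0, 1.676]
force: [0.0, 0.1, -5.0]
grip_width: 0.0135
grip_force: 50.0
```

Emit:
jog_arm(
  motion=[
    [0,0,0.001,0,0,0,-1],
    [0,0,0,0,0,0,-1],
  ],
)

```text
time_s: 63.15
ee_pos: [0.5676, -0.0279, 0.0599]
eef_rot: [3.141, 0.0, 1.676]
force: [0.6, 0.7, -3.0]
grip_width: 0.0136
grip_force: 50.0
```

Emit:
jog_arm(
  motion=[
    [0,0,0.001,0,0,0,-1],
    [0,0,0,0,0,0,-1],
  ],
)

```text
time_s: 63.35
ee_pos: [0.5678, -0.0279, 0.0599]
eef_rot: [3.14, 0.0, 1.676]
force: [-4.7, -0.5, 7.8]
grip_width: 0.0133
grip_force: 50.0
```

Emit:
jog_arm(
  motion=[
    [0,0,0.0005,0,0,0,-1],
    [0,0,0,0,0,0,-1],
  ],
)

```text
time_s: 63.55
ee_pos: [0.5678, -0.0279, 0.0598]
eef_rot: [3.14, 0.0, 1.676]
force: [-7.3, 0.6, 12.4]
grip_width: 0.0137
grip_force: 50.0
```

Emit:
jog_arm(
  motion=[
    [0,0,-0.0015,0,0,0,-1],
    [0,0,0,0,0,0,-1],
    [0,0,0,0,0,0,0],
    [0,0,0,0,0,0,0],
    [0,0,0,0,0,0,0],
  ],
)

```text
time_s: 64.05
ee_pos: [0.5676, -0.0279, 0.0597]
eef_rot: [3.141, 0.0, 1.676]
force: [0.1, 1.1, -0.1]
grip_width: 0.0343
grip_force: 0.0
```

Emit:
jog_arm(
  motion=[
    [0,0,-0.01,0,0,0,0.1],
    [0,0,-0.03,0,0,0,0.1],
    [0,0,-0.04,0,0,0,0.2],
    [0,0,-0.03,0,0,0,0.2],
    [0,-0.04,0,0,0,0,0.2],
  ],
)

```text
time_s: 64.55
ee_pos: [0.5313, -0.0322, 0.1747]
eef_rot: [3.133, 0.002, 1.676]
force: [-0.0, -0.3, 0.3]
grip_width: 0.0559
grip_force: 0.0
```

Emit:
jog_arm(
  motion=[
    [0,-0.04,0,0,0,-0.143,0.2],
    [0,0,0,0,0,-0.143,0.2],
    [0,0,0,0,0,-0.143,0.2],
    [0,0,0,0,0,-0.143,0.2],
    [0,0,0,0,0,-0.143,0.2],
  ],
)

```text
time_s: 65.05
ee_pos: [0.488, -0.0363, 0.1706]
eef_rot: [3.141, 0.001, 2.397]
force: [-0.2, 0.5, -0.1]
grip_width: 0.0564
grip_force: 0.0
```

Emit:
jog_arm(
  motion=[
    [0,0,0,0,0,-0.143,0.2],
    [0,0,0,0,0,-0.143,0.2],
    [0,0,0,0,0,-0.143,0.2],
    [0,0,0,0,0,-0.143,0.2],
    [0,0,0,0,0,-0.143,0.2],
  ],
)

```text
time_s: 65.55
ee_pos: [0.488, -0.0363, 0.1705]
eef_rot: [-3.141, 0.001, 3.112]
force: [0.7, -0.3, -0.0]
grip_width: 0.0564
grip_force: 0.0
```

Emit:
jog_arm(
  motion=[
    [0,0,0,0,0,-0.143,0.2],
    [0,0,0,0,0,0,0.2],
    [0,0,0,0,0,0,0.2],
  ],
)

```text
time_s: 65.85
ee_pos: [0.4879, -0.0363, 0.1701]
eef_rot: [-3.141, 0.001, -3.039]
force: [0.1, -0.7, 0.5]
grip_width: 0.0564
grip_force: 0.0
```

```bash
python3 go.py .4799 -.0367 .045 -3.035; python3 - <<'E'
from look import crop
crop("pics/s3.png",["scene"],[.567,-.027,.04],40,(640,480))
E
```

```text
now dx 0.0080 dy 0.0004 dz 0.1251
after turn dx 0.0080 dy 0.0004 dz 0.1251
rz -0.0037 pose [ 0.4879 -0.0363  0.1701] [-3.1414e+00  6.0000e-04 -3.0387e+00] q6 -1.82 q6 there -1.75
```

View pics/s3.png

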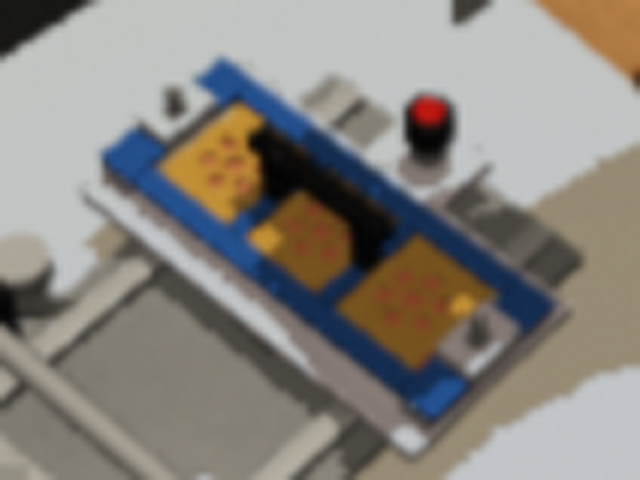

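Emit:
jog_arm(
  motion=[
    [0.008,0,0,0,0,-0.003,0.2],
    [0,0,0.03,0,0,0,0.2],
    [0,0,0.03,0,0,0,0.2],
    [0,0,0,0,0,0,0.2],
    [0,0,0,0,0,0,0.2],
  ],
)

```text
time_s: 66.4
ee_pos: [0.4798, -0.0372, 0.1104]
eef_rot: [3.142, -0.0, -3.032]
force: [-0.9, 1.2, -0.1]
grip_width: 0.0563
grip_force: 0.0
```

```bash
python3 go.py .4799 -.0367 .046 -3.035
```

```text
now dx -0.0001 dy 0.0005 dz 0.0644
after turn dx -0.0001 dy 0.0005 dz 0.0644
rz 0.0027 pose [ 0.4798 -0.0372  0.1104] [ 3.1416e+00 -2.0000e-04 -3.0323e+00] q6 -1.83 q6 there -1.75
```

Emit:
jog_arm(
  motion=[
    [0,0.0005,0.03,0,0,0.002,0.2],
    [0,0,0.02,0,0,0,0.2],
    [0,0,0.01,0,0,0,0.2],
    [0,0,0.004,0,0,0,0.2],
    [0,0,0,0,0,0,0.2],
  ],
)

```text
time_s: 66.9
ee_pos: [0.4804, -0.0367, 0.0465]
eef_rot: [-3.141, 0.001, -3.034]
force: [0.2, -0.7, 0.7]
grip_width: 0.0567
grip_force: 0.0
```

Emit:
jog_arm(
  motion=[
    [0,0,0,0,0,0,-0.2],
    [0,0,0,0,0,0,-0.2],
    [0,0,0,0,0,0,-0.2],
    [0,0,0,0,0,0,-0.5],
    [0,0,0,0,0,0,-0.6],
  ],
  squeeze=10,
)

```text
time_s: 67.4
ee_pos: [0.48, -0.0367, 0.0459]
eef_rot: [-3.141, 0.0, -3.033]
force: [-1.3, -0.4, 1.7]
grip_width: 0.0292
grip_force: 10.0
```

Emit:
jog_arm(
  motion=[
    [0,0,0,0,0,0,-0.6],
    [0,0,0,0,0,0,-0.6],
  ],
  squeeze=30,
)

```text
time_s: 67.6
ee_pos: [0.48, -0.0367, 0.0458]
eef_rot: [-3.141, 0.0, -3.033]
force: [-0.3, -0.2, 4.0]
grip_width: 0.0288
grip_force: 30.0
```

Emit:
jog_arm(
  motion=[
    [0,0,-0.003,0,0,0,-0.6],
    [0,0,-0.004,0,0,0,-0.6],
    [0,0,-0.004,0,0,0,-0.6],
    [0,0,-0.003,0,0,0,-0.6],
    [0,0,0,0,0,0,-0.6],
  ],
)

```text
time_s: 68.1
ee_pos: [0.4796, -0.0367, 0.0598]
eef_rot: [3.142, -0.001, -3.033]
force: [1.2, -1.7, -8.0]
grip_width: 0.0287
grip_force: 30.0
```

Emit:
jog_arm(
  motion=[
    [-0.005,0,0,0,0,0,-0.6],
    [-0.01,0,0,0,0,0,-0.6],
    [-0.015,0,0,0,0,0,-0.6],
    [-0.015,0,0,0,0,0,-0.6],
    [-0.015,0,0,0,0,0,-0.6],
  ],
)

```text
time_s: 68.6
ee_pos: [0.5396, -0.0302, 0.059]
eef_rot: [3.142, -0.002, -3.033]
force: [-2.7, -3.4, -7.5]
grip_width: 0.0286
grip_force: 30.0
```

Emit:
jog_arm(
  motion=[
    [-0.015,0,0,0,0,0,-0.6],
    [-0.015,0,0,0,0,0,-0.6],
    [-0.015,0,0,0,0,0,-0.6],
    [-0.007,0,0,0,0,0,-0.6],
    [0,0,0,0,0,0,-0.6],
  ],
)

```text
time_s: 69.1
ee_pos: [0.5919, -0.0246, 0.0592]
eef_rot: [-3.141, 0.0, -3.033]
force: [2.2, -4.7, -7.9]
grip_width: 0.0288
grip_force: 30.0
```

```bash
python3 go.py .5983 -.0241 .0459 -3.035
```

```text
now dx -0.0064 dy -0.0002 dz 0.0133
after turn dx -0.0064 dy -0.0002 dz 0.0133
rz 0.0017 pose [ 0.5919 -0.0246  0.0592] [-3.1413e+00  5.0000e-04 -3.0333e+00] q6 -1.78 q6 there -1.72
```

Emit:
jog_arm(
  motion=[
    [-0.004,-0.0004,0,0,0,0,-0.6],
    [-0.0024,0,0,0,0,0,-0.6],
    [0,0,0,0,0,0,-0.6],
    [0,0,0.003,0,0,0,-0.6],
    [0,0,0.003,0,0,0,-0.6],
  ],
)

```text
time_s: 69.6
ee_pos: [0.5977, -0.0241, 0.0536]
eef_rot: [3.142, 0.001, -3.033]
force: [0.7, -1.2, -6.2]
grip_width: 0.0286
grip_force: 30.0
```

Emit:
jog_arm(
  motion=[
    [0,0,0.002,0,0,0,-0.6],
    [0,0,0.002,0,0,0,-0.6],
    [0,0,0,0,0,0,-0.6],
  ],
)

```text
time_s: 69.9
ee_pos: [0.5976, -0.0242, 0.0495]
eef_rot: [3.141, 0.0, -3.033]
force: [0.3, -0.4, -6.2]
grip_width: 0.0289
grip_force: 30.0
```

Emit:
jog_arm(
  motion=[
    [0,0,0.002,0,0,0,-0.6],
    [0,0,0.0015,0,0,0,-0.6],
    [0,0,0,0,0,0,-0.6],
    [0,0,0,0,0,0,0.2],
    [0,0,0,0,0,0,0.2],
  ],
)

```text
time_s: 70.4
ee_pos: [0.598, -0.0243, 0.0468]
eef_rot: [-3.141, 0.001, -3.033]
force: [-0.0, -0.5, 0.6]
grip_width: 0.0414
grip_force: 0.0
```

Emit:
jog_arm(
  motion=[
    [0,0,0,0,0,0,0.2],
    [0,0,0,0,0,0,0.2],
    [0,0,-0.03,0,0,0,0.2],
    [0,0,-0.04,0,0,0,0.2],
    [0,0,-0.04,0,0,0,0.2],
  ],
)

```text
time_s: 70.9
ee_pos: [0.5973, -0.0242, 0.1575]
eef_rot: [3.141, -0.001, -3.033]
force: [0.1, -0.1, 0.2]
grip_width: 0.0561
grip_force: 0.0
```

Emit:
jog_arm(
  motion=[
    [0.04,0,0,0,0,0,0.2],
    [0.04,0,0,0,0,0,0.2],
    [0.04,0,0,0,0,0,0.2],
    [0.04,0,0,0,0,0,0.2],
    [0.04,0,0,0,0,0,0.2],
  ],
)

```text
time_s: 71.4
ee_pos: [0.3972, -0.0459, 0.1562]
eef_rot: [-3.141, 0.001, -3.033]
force: [1.0, -1.0, 0.3]
grip_width: 0.0564
grip_force: 0.0
```

Emit:
jog_arm(
  motion=[
    [0,0,0,0,0,0,0.2],
    [0,0,0,0,0,0,0.2],
    [0,0,0,0,0,0,0.2],
  ],
)

```text
time_s: 71.7
ee_pos: [0.3997, -0.0459, 0.1565]
eef_rot: [-3.141, 0.001, -3.033]
force: [0.6, 0.2, 0.4]
grip_width: 0.0566
grip_force: 0.0
```

```bash
python3 - <<'E'
from meas import *
o=ctrl.get_obs();print({k:np.round(o[k],4) for k in("ee_pos","force","joint_vel")})
m=meas(guess=(.599,-.025,.083))
for n in m: print(n,m[n]["red"])
a=cv2.resize(m["scene"]["im"][100:300,150:420],(400,296));b=cv2.resize(m["top"]["im"][100:300,120:390],(400,296));cv2.imwrite("pics/f.png",np.hstack([a,b])[:,:,::-1])
E
```

```text
{'ee_pos': array([ 0.3997, -0.0459,  0.1565]), 'force': array([0.5573, 0.2464, 0.4205]), 'joint_vel': array([ 0.0033,  0.0154, -0.0013, -0.0002,  0.0014, -0.002 ])}
scene [(array([242.17, 195.1 ]), 29)]
top [(array([261.71, 179.71]), 24)]
```

View pics/f.png

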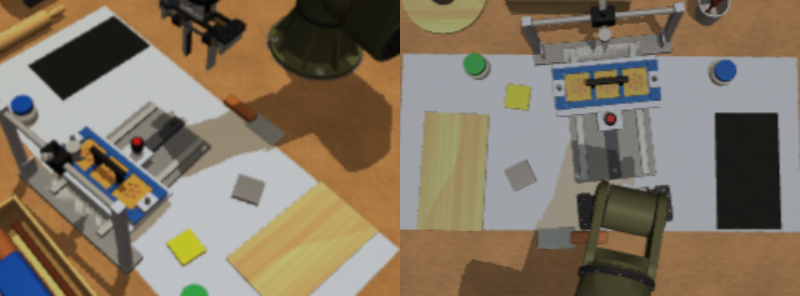

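The final picture shows the carriage back at the spraying station. The knob is at its starting pixels, (242, 195) in the scene view and (262, 180) in the top view. The stencil is home, the board is empty and the bystanders haven't moved.

```bash
python3 -c "
from station import ctrl
print(ctrl.hand_in())"
```

```text
the job is handed in; nothing more can be done
None
```

I handed in the job at about 72 s: all three tiles are in the nest pockets, the stencil is back over its pins, and the carriage is locked at the spraying station; hand-in gave no verdict.

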